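Gauge the specimen-jar caps and reject the one that binds

ROBOT

A 6-joint arm with a two-finger parallel gripper is mounted at the origin on the work surface. World frame = base frame: x ahead of the robot, y to its left, z up, the work surface at z = 0. Lengths are in m, angles in rad, forces in N, time in s.
With the tool pointing down it reaches from about 0.25 to 0.8 m from the base axis. Payload 3.9 kg.
Tool frame: the origin (TCP) lies at the very end of the fingers, on their centre line; the grasp point (between the pads) lies arm.pinch_z behind it (arm.pinch_z is the distance from the TCP to the grasp point, in m); z points along the fingers, y is the direction in which the jaws open and shut (so a half turn about z gives the same grasp; the last joint's range is limited). The gripper opens to 85 mm and grips with 20 to 120 N. Pads are 22 mm wide; open, the fingers measure 114 mm over their backs; the gripper's body (76 mm by 85 mm) begins 54 mm behind the grasp point. The pads swing forward as they close: fully open they stand 13 mm farther back than shut.
Start: joints at [1.196, 0.26, -0.138, 1.173, 0, 1.571], TCP at [0.192, 0.489, 0.231] pointing down, gripper open.
Joint ranges: [-2.78, 2.78], [-0.83, 1.72], [-1.28, 1.37], [-1.9, 2.12], [-1.57, 1.48], [-3.14, 3.14]. Speed limits (rad/s): [2.57, 2.57, 3.14, 3.14, 3.14, 3.14].

INTERFACE

Orientations are given as a unit quaternion [x, y, z, w].
In Python, from station import monitor, optics, order, arm gives the robot as it stands.
- The arm moves only by the tool step_arm, never from a script. Its argument "moves" is a list of rows, each a list of 3 entries, a list of its own where there are three numbers: the shift along the tool's x, y, z in mm, then the turn, a rotation vector about the tool's x, y, z in rad, then the opening, from 0 (shut) to 1 (fully open). A call has 1 to 8 rows; each row shifts and turns the pose as measured when the row begins, along the tool's axes as they then stand; what a row does not reach is not made up. A row lasts 1/12 s, in which the tool goes at most 41.7 mm and 7.16 degrees, less where a joint would pass 70% of its speed; a pose out of reach is approached as far as the arm can. A call is refused whole if a number of a shift passes 41.7 or a number of a turn 0.125, either way. A call with a gripper value outside its range is refused whole. The fingers move at their own pace and stop on an object; "force" is the grip in N (left out, the last holds). Time passes only in rows, so rows that do not move let the fingers close. It gives the time, the measured TCP pose, the force and the opening at its end, in the units of the state.
- monitor.get_state(): the state, without advancing time (a new reading comes with each control period).
- optics.camera(name): name is "side" or "top"; returns (picture, depth): 384x512x3 uint8, blue, green, red; 384x512 float32, m along the optical axis (not along the pixel's ray), 0 where there is no reading.
- optics.camera_model(name): a dict with "mtx" (3x3 intrinsics, pixels), "R" (3x3) and "t" (3): a world point X has camera coordinates R X + t. Camera axes: x right, y down, z forward; pixel columns grow to the right and rows downward; lengths in m; the calibration is good to about 2 mm. A picture is of the moment at which its call begins. camera_model takes no time and is no camera call.
- order.hand_in(): hands the job in, once; it reports no verdict.
The state is a dict: "clock": time; "q": joint angles; "qvel": joint speeds; "tau": joint torques, N m; "tool_pos": TCP position; "eef_rot": TCP orientation; "ft_force": force on the tool from outside, world axes, zero at the start; "moment": the same for the moment, N m; "gripper_width": finger opening in m.
Only numpy, scipy, OpenCV 4.12 (cv2) and the standard library are available. Lean on these libraries where they do the work, as an engineer would, in place of code of your own. Each camera call takes 0.05 s, during which the arm holds its last target.

TASK

One of the two large black jar caps has a spoiled thread: find out which by screwing them, with light force, onto the steel thread gauge. Leave the cap that turns fully home, its rim down on the gauge's shoulder, screwed on the gauge, and set the one that binds short of it in the aluminium reject tray, open side down; never force a cap that stops, and do not disturb the other things on the bench.

Things in the scene. Friction and masses are not known exactly. Their poses are not given: they have to be found in the camera images.
- gauge_shoulder (a point): fixed steel thread gauge: base plate 90 x 90 x 14 mm, a round pedestal 49 mm across whose flat top, the shoulder, is 42 mm above the bench, and on it a plug 19.5 mm tall, 39 mm across its thread. The point is the centre of the shoulder; z up the axis. A cap that is home has its rim on the shoulder (its middle 13 mm above this point)
- gauge_top (a point): centre of the plug's top, 19.5 mm above the shoulder, axes as gauge_shoulder. Right-hand thread (screws on clockwise seen from above), three starts, 24 mm lead per turn; the upper ends of its ribs are at 0, 120 and 240 degrees from x. If not lined up, a cap's lugs ride on top of the ribs, up to 13 mm above home, and drop in when turned on clockwise
- gauge: the same gauge; origin under its base plate. A cap lowered at a yaw 15 to 90 degrees anticlockwise of the gauge's (modulo 120) drops between the ribs; from 20 degrees it turns clockwise some 115 degrees to home (sound) or 75 until it stops (spoiled). Turned on with 0.3 N m it loads the gauge with some 40 N (all contacts added), and over 70 N spoils it; fingers gripping a cap with 10 N slip first
- cap_m_mid (a point): one of two outwardly identical black ribbed jar caps, 52 mm across, 26 mm tall, 40 g, open side down on the bench at the start. The point is on its axis half-way up, 13 mm above the rim; z out of its closed top. Inside, 8 mm above the rim, are three thread lugs at 0, 120, 240 degrees from its x axis; three grey ticks on the top lie over them
- cap_n_mid (a point): one of two outwardly identical black ribbed jar caps, 52 mm across, 26 mm tall, 40 g, open side down on the bench at the start. The point is on its axis half-way up, 13 mm above the rim; z out of its closed top. Inside, 8 mm above the rim, are three thread lugs at 0, 120, 240 degrees from its x axis; three grey ticks on the top lie over them
- cap_m: the same cap as cap_m_mid; origin at the centre of its rim plane. In one of the two caps, not known which, excess moulding hidden inside stops it 2.8 mm short of home
- cap_n: the same cap as cap_n_mid; origin at the centre of its rim plane. In one of the two caps, not known which, excess moulding hidden inside stops it 2.8 mm short of home
- tray_floor (a point): the fixed, shallow aluminium reject tray, 170 mm along its x, 140 mm along its y, 22 mm tall, walls 4 mm. The point is the centre of its inner floor, 4 mm above the bench; z up
- jar: bystander: clear glass jar with a black cap, 60 mm across, 75 mm tall, origin at its underside
- jar_small: bystander: amber glass jar with a black cap, 44 mm across, 55 mm tall, origin at its underside
- flask: bystander: steel flask with a pink lid, 66 mm across, 173 mm tall, origin at its underside
- small_cap: bystander: a smaller black cap, 30 mm across, 18 mm tall, too small for the gauge; origin at its underside
- dish: bystander: clear shallow dish, 90 mm across, 16 mm tall, origin at its underside
- bone: bystander: flat tan bone specimen about 165 mm long along its y, 22 mm thick, on a sheet of paper; origin at its underside
- lens: bystander: hand lens, 42 mm across, 9 mm thick, with a 75 mm handle along its -y; origin under the middle of the glass
There are look-alikes about, which are no part of the job. Leave any yellow look-alike of the cap_m alone. What is shaped like the cap_n but yellow is not meant.

How it is judged:
By the outcome, as a careful person would: the job done as asked, in the order asked, and still so for the second after the job is handed in, with the robot touching nothing.
It also fails if it takes over 72 s, if anything falls off the work surface, if the arm or the gripper's body presses on something with over 40 N, if the wrist force passes 120 N, or if a joint passes its speed limit or range.

## Working session

There is one attempt and no reset: what is moved stays moved. The work goes in short steps, Python scripts to look and compute and a tool call to move; the robot and the scene stay as the last step left them, time stands still between calls to the robot, and variables do not carry over. Pictures are saved under pics/ and viewed, and the job is handed in when it is done.

Besides the shell and the picture viewer there is one more tool, called after "Request:" by a JSON object that holds its "name" and its "arguments". step_arm: Moves the arm, as the interface text tells. Its arguments: {"type":"object","properties":{"moves":{"type":"array","items":{"type":"array"}},"force":{"type":"number"}},"required":["moves"]}

```bash
ls; mkdir -p pics; cat > h.py <<'E'
import numpy as np, cv2
from station import monitor, optics, order, arm
def snap(n,f):
    p,d=optics.camera(n); cv2.imwrite(f'pics/{f}.png',p); np.savez(f'pics/{f}.npz',p=p,d=d); return p,d
def model(n):
    m=optics.camera_model(n); return np.array(m['mtx']),np.array(m['R']),np.array(m['t']).ravel()
def cloud(n,d):
    K,R,t=model(n); v,u=np.mgrid[:d.shape[0],:d.shape[1]]
    c=np.stack([(u-K[0,2])/K[0,0]*d,(v-K[1,2])/K[1,1]*d,d],-1)
    w=(c-t)@R; w[d==0]=np.nan; return w
def ray(n,u,v,z):
    K,R,t=model(n); o=-R.T@t; r=R.T@np.array([(u-K[0,2])/K[0,0],(v-K[1,2])/K[1,1],1]); return o+r*(z-o[2])/r[2]
def proj(n,X):
    K,R,t=model(n); c=R@np.array(X)+t; c=K@c; return c[:2]/c[2]
E
python3 - <<'E'
from h import *
s=monitor.get_state(); print(s, arm.pinch_z, dir(arm))
for n in('top','side'):
    p,d=snap(n,n+'0'); K,R,t=model(n); print(n,K,-R.T@t)
E
```

```text
pics
{'clock': 0.0, 'q': array([ 1.19597517e+00,  2.60703772e-01, -1.39402151e-01,  1.17269336e+00,
        3.23421617e-05,  1.57082261e+00]), 'qvel': array([-0.00105734, -0.00043144, -0.00139935,  0.00217957,  0.00163389,
       -0.00071268]), 'tau': array([-7.91021757e-04, -4.05687475e+01,  2.53919649e+01,  1.88207586e-02,
        1.39841291e-04, -5.23028234e-06]), 'tool_pos': array([0.19194167, 0.48790806, 0.23044203]), 'eef_rot': array([ 1.86328280e-01,  9.82487032e-01, -9.80930287e-04, -2.02465548e-04]), 'ft_force': array([ 0.10006589,  0.59472215, -0.34671853]), 'moment': array([-0.05414426, -0.01993131,  0.02927448]), 'gripper_width': 0.08576747047461528} 0.0187 ['IKError', '__class__', '__delattr__', '__dict__', '__dir__', '__doc__', '__eq__', '__format__', '__ge__', '__getattribute__', '__getstate__', '__gt__', '__hash__', '__init__', '__init_subclass__', '__le__', '__lt__', '__module__', '__ne__', '__new__', '__reduce__', '__reduce_ex__', '__repr__', '__setattr__', '__sizeof__', '__str__', '__subclasshook__', '__weakref__', 'pinch_z']
top [[402.87922286   0.         264.76591297]
 [  0.         402.87922286 186.32204693]
 [  0.           0.           1.        ]] [0.32525191 0.02069764 1.21443396]
side [[478.28017381   0.         255.77317032]
 [  0.         478.28017381 193.47008807]
 [  0.           0.           1.        ]] [0.28372524 0.85735401 0.97088302]
```

View pics/top0.png

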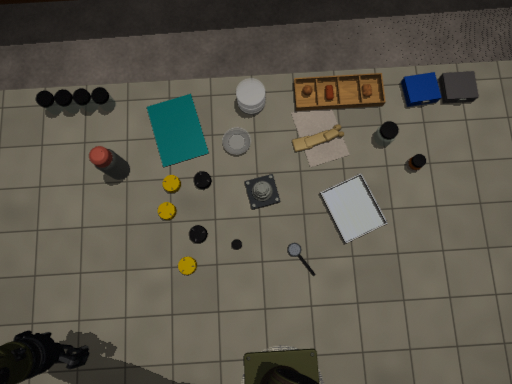

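View pics/side0.png

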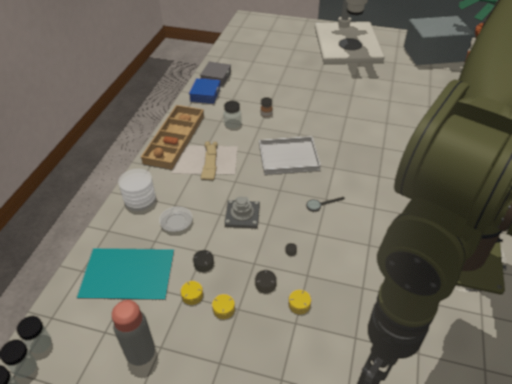

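```bash
python3 - <<'E'
from h import *
p=np.load('pics/top0.npz')['p']
a=cv2.resize(p[165:255,155:285],None,fx=6,fy=6,interpolation=cv2.INTER_CUBIC)
a=np.clip(a.astype(float)*1.8,0,255).astype(np.uint8); cv2.imwrite('pics/c1.png',a)
p=np.load('pics/side0.npz')['p']
a=cv2.resize(p[185:325,170:320],None,fx=5,fy=4,interpolation=cv2.INTER_CUBIC)
a=np.clip(a.astype(float)*1.8,0,255).astype(np.uint8); cv2.imwrite('pics/c2.png',a)
for n in('top','side'):
  d=np.load(f'pics/{n}0.npz')['d']; w=cloud(n,d)
  for nm,X in (('c1',(203,180)),('c2',(198,234)),('g',(262,190)),('tray',(352,208))) if n=='top' else (('c1',(204,260)),('c2',(265,281)),('g',(241,207)),('tray',(289,156))):
    print(n,nm,w[X[1],X[0]].round(4))
# caps by z
  for lo,hi,nm in((.018,.034,'cap'),(.055,.068,'plug'),(.036,.048,'sh')):
    m=((w[...,2]>lo)&(w[...,2]<hi)&(w[...,0]>.1)&(w[...,0]<.5)&(abs(w[...,1])<.4)).astype(np.uint8)
    k,l,st,c=cv2.connectedComponentsWithStats(m)
    for i in range(1,k):
      if st[i,4]>8: print(n,nm,c[i].round(1),st[i,4],np.nanmean(w[l==i],0).round(4),(np.nanmax(w[l==i],0)-np.nanmin(w[l==i],0)).round(3))
E
```

```text
top c1 [0.6041 0.1992 0.0244]
top c2 [0.4413 0.2176 0.0307]
top g [0.5546 0.0225 0.0634]
top tray [ 0.4934 -0.245   0.0105]
top cap [357.9 224.7] 159 [ 0.4411 -0.2549  0.0219] [0.107 0.172 0.01 ]
top cap [165.8 217.5] 24 [0.4964 0.3128 0.0253] [0.008 0.034 0.011]
top cap [197.1 233.7] 250 [0.4429 0.221  0.0258] [0.051 0.051 0.013]
top cap [235.4 243.9] 51 [0.4067 0.1102 0.02  ] [0.027 0.027 0.006]
top cap [186.6 265.3] 257 [0.3532 0.2538 0.0262] [0.049 0.049 0.013]
side c1 [0.6037 0.2115 0.0248]
side c2 [0.4437 0.2319 0.026 ]
side g [0.5602 0.0405 0.0506]
side tray [ 0.4946 -0.2488  0.0014]
side cap [298.2 137.5] 23 [ 0.4822 -0.3201  0.0216] [0.036 0.019 0.009]
side cap [305.7 161.2] 103 [ 0.4368 -0.2168  0.0211] [0.107 0.15  0.008]
side cap [291.4 246.6] 40 [0.4072 0.1104 0.0197] [0.026 0.027 0.005]
side cap [264.9 279.2] 342 [0.4454 0.2264 0.0255] [0.052 0.053 0.013]
side cap [299.1 299.7] 381 [0.3559 0.2601 0.0257] [0.052 0.051 0.013]
side cap [232.3 306.6] 26 [0.4976 0.3166 0.0239] [0.005 0.025 0.011]
```

View pics/c1.png

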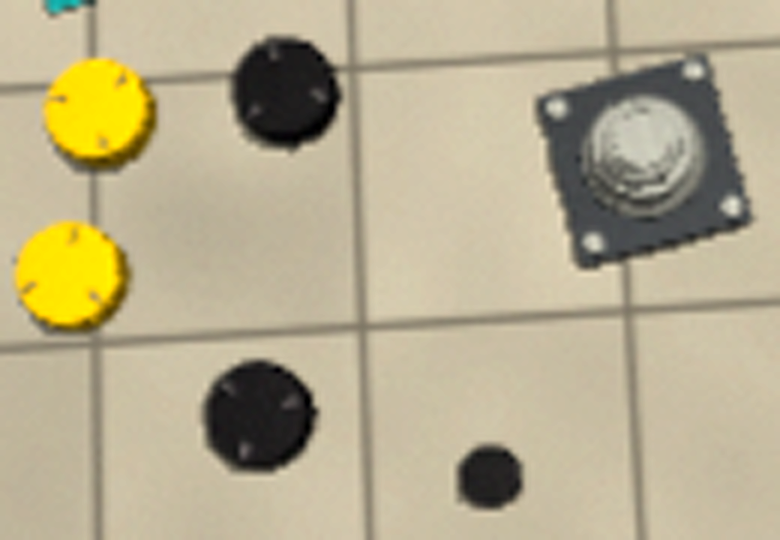

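View pics/c2.png

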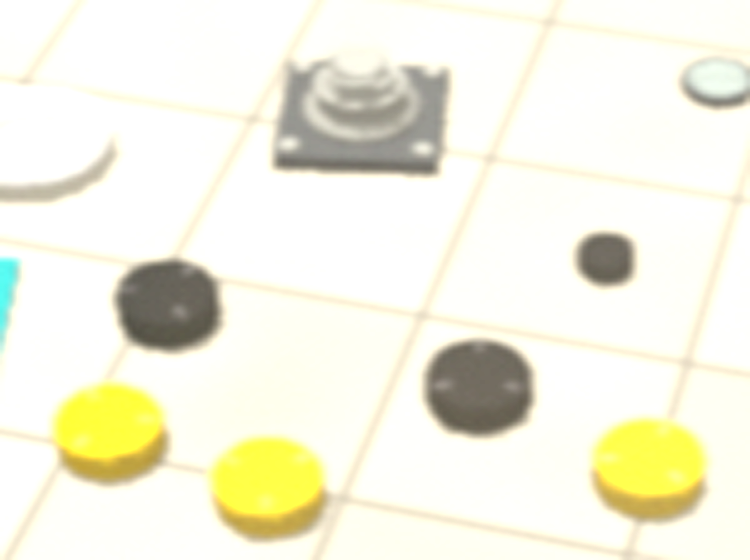

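```bash
cat > fit.py <<'E'
from h import *
from scipy.optimize import least_squares
def cylmask(n,x,y,z0,z1,r,S=4):
    K,R,t=model(n); a=np.linspace(0,2*np.pi,60,endpoint=False)
    P=np.array([[x+r*np.cos(b),y+r*np.sin(b),z] for z in(z0,z1) for b in a])
    c=(P@R.T+t)@K.T; uv=c[:,:2]/c[:,2:]
    return cv2.convexHull(uv.astype(np.float32))[:,0]
def fit(n,p,x,y,z0,z1,r,dark=True,thr=None):
    # match silhouette centroid with soft weights (dark object)
    g=cv2.cvtColor(p,cv2.COLOR_BGR2GRAY).astype(float)
    for _ in range(8):
        h=cylmask(n,x,y,z0,z1,r); uc=h.mean(0)
        M=cv2.moments(h); c=np.array([M['m10'],M['m01']])/M['m00']
        v,u=np.mgrid[:g.shape[0],:g.shape[1]]
        dist=np.array(cv2.pointPolygonTest(h,(0,0),True))
        m=np.zeros(g.shape,np.uint8); cv2.fillConvexPoly(m,np.round(h).astype(np.int32),1); m=cv2.dilate(m,np.ones((7,7),np.uint8))>0
        bg=np.percentile(g[m],90); fg=np.percentile(g[m],15)
        w=np.clip((bg*.9-g)/(bg*.9-fg),0,1)*m
        c2=np.array([(w*u).sum(),(w*v).sum()])/w.sum()
        a=ray(n,*c,(z0+z1)/2); b=ray(n,*c2,(z0+z1)/2)
        x+=b[0]-a[0]; y+=b[1]-a[1]
    return x,y,w.sum(),cv2.contourArea(h)
if __name__=='__main__':
    for n in('top','side'):
        p=np.load(f'pics/{n}0.npz')['p']
        for x,y in((.604,.202),(.444,.221)): print(n,np.round(fit(n,p,x,y,0,.026,.026),4))
E
python3 fit.py; python3 - <<'E'
from h import *
for n in('top','side'):
  d=np.load(f'pics/{n}0.npz')['d']; w=cloud(n,d)
  g=(abs(w[...,0]-.55)<.07)&(abs(w[...,1]-.03)<.07)
  for lo,hi in((.008,.02),(.036,.048),(.054,.07)):
    m=g&(w[...,2]>lo)&(w[...,2]<hi); q=w[m]
    print(n,lo,m.sum(),q.mean(0).round(4),((q.max(0)+q.min(0))/2).round(4),(np.ptp(q,0)).round(3),np.median(q[:,2]).round(4))
    if lo==.008: r=cv2.minAreaRect((q[:,:2]*1000).astype(np.float32)); print(r)
  for X in (.84,.85):
    pass
  if n=='top': print([w[98,c].round(3) for c in(45,64,82,100)], w[200,350],w[300,300])
  for nm,xy in(('c1',(.604,.202)),('c2',(.444,.221))):
    m=(np.hypot(w[...,0]-xy[0],w[...,1]-xy[1])<.035)&(w[...,2]>.021); q=w[m]; print(n,nm,q.mean(0).round(4),((q.max(0)+q.min(0))/2).round(4),np.ptp(q,0).round(3))
  m=(w[...,2]>.014)&(w[...,2]<.03)&(abs(w[...,0]-.48)<.13)&(abs(w[...,1]+.245)<.13); q=w[m]
  r=cv2.minAreaRect((q[:,:2]*1000).astype(np.float32)); print('tray',r)
  p=np.load(f'pics/{n}0.npz')['p']
  c=proj(n,[.555,.03,.055]).astype(int)
  a=p[c[1]-22:c[1]+22,c[0]-28:c[0]+28]; a=cv2.resize(a,None,fx=14,fy=13,interpolation=cv2.INTER_CUBIC)
  cv2.imwrite(f'pics/g_{n}.png',a)
E
```

```text
top [6.065000e-01 2.026000e-01 2.631131e+02 2.602427e+02]
top [4.429000e-01 2.210000e-01 2.627771e+02 2.696652e+02]
side [6.085000e-01 2.068000e-01 3.794204e+02 4.156135e+02]
side [4.447000e-01 2.245000e-01 4.073268e+02 4.500520e+02]
top 0.008 554 [0.5594 0.024  0.0142] [0.5617 0.0229 0.0139] [0.103 0.106 0.012] 0.0142
((560.5098876953125, 23.27109146118164), (93.7852783203125, 90.68281555175781), 12.049283981323242)
top 0.036 69 [0.5538 0.0237 0.0421] [0.5607 0.0238 0.042 ] [0.047 0.046 0.012] 0.0422
top 0.054 130 [0.5611 0.0246 0.0599] [0.5614 0.025  0.0609] [0.036 0.036 0.013] 0.0601
[array([0.877, 0.664, 0.076]), array([0.872, 0.604, 0.079]), array([0.868, 0.549, 0.08 ]), array([0.867, 0.497, 0.074])] [ 0.51891455 -0.24262923  0.00533285] [ 0.23500738 -0.06870877 -0.00104851]
top c1 [0.6063 0.2036 0.0262] [0.6078 0.2039 0.0263] [0.051 0.052 0.01 ]
top c2 [0.4428 0.2214 0.026 ] [0.4436 0.2205 0.0263] [0.05 0.05 0.01]
tray ((493.701171875, -245.7713165283203), (170.09352111816406, 142.41871643066406), 21.29303550720215)
side 0.008 520 [0.56   0.0378 0.0142] [0.5628 0.0272 0.014 ] [0.103 0.106 0.012] 0.0143
((563.8921508789062, 26.206195831298828), (89.9402847290039, 94.69783782958984), 12.038070678710938)
side 0.036 98 [0.5598 0.0379 0.0419] [0.5642 0.0312 0.0418] [0.049 0.043 0.011] 0.042
side 0.054 130 [0.5634 0.0285 0.0602] [0.5641 0.028  0.0597] [0.037 0.042 0.011] 0.0606
side c1 [0.6091 0.2075 0.0258] [0.6101 0.2071 0.0262] [0.052 0.052 0.01 ]
side c2 [0.4454 0.2257 0.0258] [0.4462 0.2242 0.0261] [0.051 0.053 0.01 ]
tray ((496.66943359375, -244.025146484375), (170.5076446533203, 149.50245666503906), 21.857097625732422)
```

View pics/g_top.png

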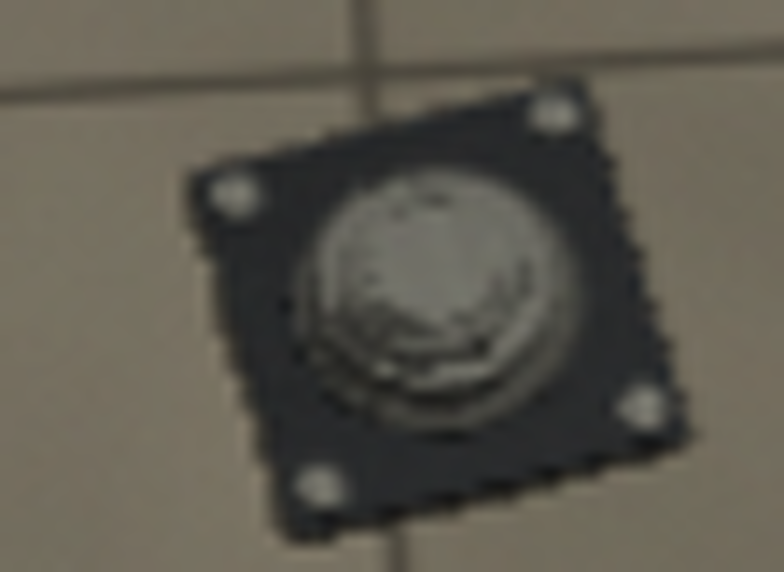

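View pics/g_side.png

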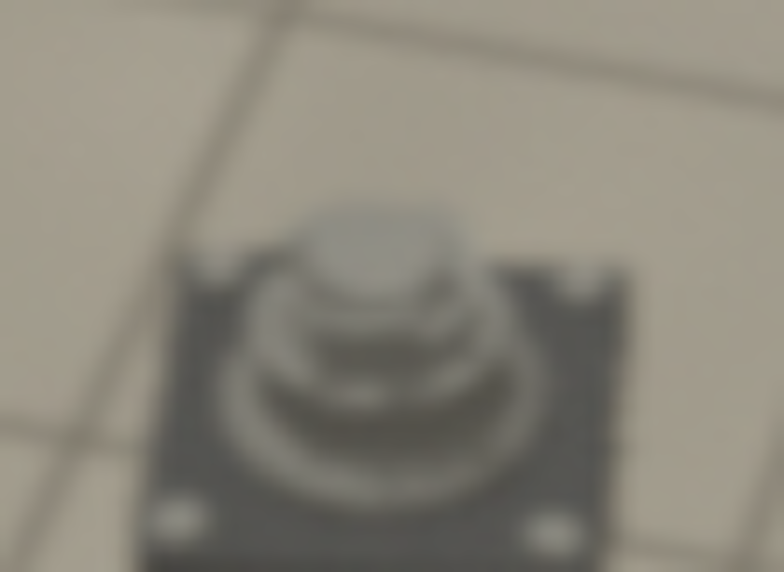

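```bash
python3 - <<'E'
from h import *
for n,c in(('top',(.5612,.0245)),('side',(.5640,.0280))):
  d=np.load(f'pics/{n}0.npz')['d']; w=cloud(n,d)
  rr=np.hypot(w[...,0]-c[0],w[...,1]-c[1])
  m=(rr<.0225)&(w[...,2]>.044)&(w[...,2]<.0600); q=w[m]; r=rr[m]*1000
  a=np.degrees(np.arctan2(q[:,1]-c[1],q[:,0]-c[0])); u=(a+15*(61.5-q[:,2]*1000))%120
  print(n,len(r))
  for i in range(0,120,15):
    k=(u>=i)&(u<i+15); print(i,k.sum(),r[k].mean().round(1) if k.any() else '',np.sort(r[k]).round(1)[-4:])
  o=np.argsort(a)
  for i in o: print(f'{a[i]:.0f}/{q[i,2]*1000:.0f}/{r[i]:.0f}',end=' ')
  print()
E
```

```text
top 87
0 17 15.4 [19.4 19.6 20.1 20.5]
15 11 16.9 [18.2 18.4 19.  19.7]
30 11 15.5 [17.7 18.3 19.3 22.4]
45 16 15.8 [19.  19.3 19.5 19.6]
60 11 15.0 [17.3 18.9 19.9 20.9]
75 6 13.4 [14.9 15.  19.  20.9]
90 4 15.7 [14.5 15.4 15.6 17.3]
105 11 18.7 [19.4 19.4 22.3 22.5]
-177/49/19 -176/57/17 -174/58/15 -168/47/19 -166/54/17 -158/59/19 -148/58/14 -148/48/19 -146/59/18 -141/60/8 -139/59/16 -137/53/19 -135/45/22 -133/59/18 -129/56/14 -124/50/20 -113/56/15 -111/48/21 -96/50/20 -95/48/17 -92/59/14 -91/60/5 -87/52/17 -86/48/20 -83/59/2 -81/56/17 -69/59/15 -67/50/19 -63/56/20 -58/56/17 -51/56/15 -50/54/19 -44/56/17 -39/58/19 -32/58/11 -31/57/18 -26/57/14 -22/58/7 -19/57/19 -17/59/10 -12/57/16 -1/58/16 7/59/3 17/58/10 19/56/17 24/59/14 26/53/19 31/45/22 34/60/15 40/55/18 42/60/9 47/54/16 51/52/19 56/57/8 60/45/21 63/58/17 71/54/16 73/54/19 84/59/9 84/57/18 84/58/15 85/59/12 95/59/18 101/45/22 104/59/19 107/59/16 109/56/13 112/44/20 116/59/17 123/57/19 124/45/20 124/56/8 135/55/18 138/59/15 141/52/16 147/55/19 152/57/16 155/60/9 155/54/18 156/47/19 160/59/12 163/59/15 164/53/17 173/57/11 174/48
[... 583 characters left out ...]
8 13/60/5 14/55/18 15/52/19 21/46/19 22/54/16 28/59/13 33/47/19 33/45/14 36/57/14 36/47/17 37/55/17 44/56/15 46/54/18 47/45/22 48/47/19 51/47/16 58/58/14 60/58/18 62/48/15 63/44/19 64/57/11 65/46/16 66/58/16 71/56/18 73/57/14 75/50/15 76/45/21 79/59/11 80/50/17 81/49/12 83/59/19 86/45/15 91/45/19 91/59/18 93/55/21 93/56/11 94/59/11 96/51/13 97/49/15 98/57/16 106/45/15 107/50/16 107/51/13 108/58/16 108/59/10 114/46/20 116/51/17 117/44/15 117/57/16 120/58/13 121/47/10 124/60/19 124/58/10 127/52/16 127/48/15 128/60/16 134/53/17 140/45/14 142/52/14 145/51/17 148/58/12 149/45/16 149/57/16 150/52/15 151/47/19 157/56/17 157/48/17 159/57/13 163/59/19 168/46/18 170/53/18 172/49/20 177/46/17 179/53/14
```

```bash
cat > ticks.py <<'E'
from h import *
def ticks(n,p,x,y,z=.026,show=None):
    s=.00025; N=160
    g=cv2.cvtColor(p,cv2.COLOR_BGR2GRAY).astype(np.float32)
    K,R,t=model(n)
    i,j=np.mgrid[-N:N,-N:N]
    P=np.stack([x-i*s,y-j*s,np.full(i.shape,z)],-1); c=(P@R.T+t)@K.T
    uv=(c[...,:2]/c[...,2:]).astype(np.float32)
    im=cv2.remap(g,uv[...,0].copy(),uv[...,1].copy(),cv2.INTER_CUBIC)
    if show: cv2.imwrite(f'pics/{show}.png',np.clip(im*3,0,255).astype(np.uint8))
    out=[]
    th=np.radians(np.arange(0,360,2)); rs=np.arange(.012,.023,.0005)
    prof=np.array([[im[int(round(N-r*np.cos(a)/s)),int(round(N-r*np.sin(a)/s))] for r in rs] for a in th])
    pr=prof.mean(1); pr=pr-np.median(pr)
    f=(pr*np.exp(3j*th)).sum(); return (np.degrees(np.angle(f))/3)%120, abs(f)/np.abs(pr).sum(), pr
if __name__=='__main__':
    for n,cs in(('top',((.6065,.203),(.4429,.2211))),('side',((.6090,.2072),(.4452,.225)))):
        p=np.load(f'pics/{n}0.npz')['p']
        for i,c in enumerate(cs):
            a=ticks(n,p,*c,show=f't{n}{i}'); print(n,i,a[0],a[1],np.argsort(-a[2])[:14]*2)
    a=[cv2.imread(f'pics/t{n}{i}.png') for n in('top','side') for i in(0,1)]
    cv2.imwrite('pics/tt.png',cv2.resize(np.vstack([np.hstack(a[:2]),np.hstack(a[2:])]),(600,600)))
E
python3 ticks.py
```

```text
top 0 11.558724696263956 0.7505362350426765 [256 254 258 252 260  12 128 126  14 250 262 130  16  10]
top 1 43.52370713547859 0.7273263769542816 [160 162 164 158 286 284 288 282 166 290 156  42  44 280]
side 0 12.733031958180517 0.8089639506312097 [136 138 134 140 132 142 130   6 256 254   4 258 252   8]
side 1 41.664841957155474 0.7449025012123571 [ 36  34  38  32  40  30  42 170 172 168 174 166  28 176]
```

View pics/tt.png

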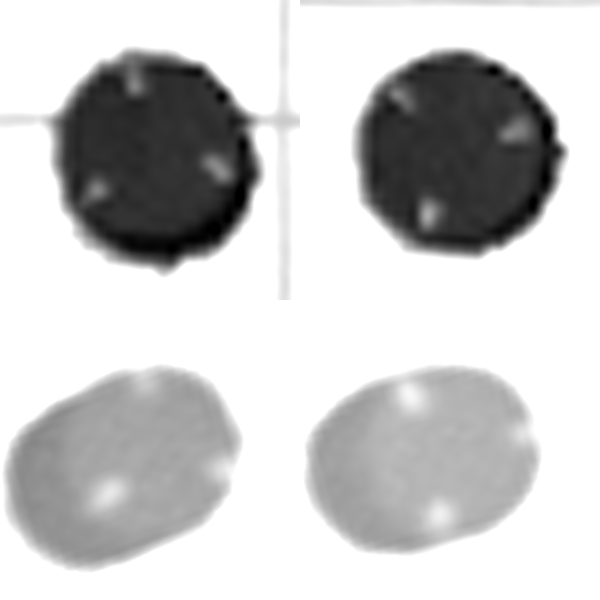

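```bash
cat > plan.py <<'E'
from h import *
from scipy.spatial.transform import Rotation as Ro
import sys,json
def st():
    s=monitor.get_state(); R=Ro.from_quat(s['eef_rot']).as_matrix()
    ya=np.degrees(np.arctan2(R[1,1],R[0,1]))
    print('t',round(float(s['clock']),2),'pos',s['tool_pos'].round(4),'tooly',ya.round(2),'tilt',R[:2,2].round(4),'q6',np.degrees(s['q'][5]).round(1),'F',s['ft_force'].round(2),'M',s['moment'].round(3),'w',round(float(s['gripper_width']),4))
    return s,R,ya
def plan(X,ya,N,op):
    s,R,y0=st(); X=np.array(X,float)
    N=max(N,1); p=s['tool_pos'].copy(); Rt=Ro.from_euler('z',ya-90,degrees=True).as_matrix()@np.array([[-1,0,0],[0,1,0],[0,0,-1.]])
    # tooly=90 -> y=+y, x=-x, z=-z
    d=(ya-y0) # signed, world ccw
    R0=R; rows=[]
    tz=-np.radians(d)/N
    for k in range(N):
        sh=R0.T@((X-s['tool_pos'])/N)*1000
        e=(Ro.from_matrix(R0.T@ (Ro.from_euler('z',d/N*(1),degrees=True).as_matrix()@R0 if k else Ro.from_euler('z',y0-ya+d/N,degrees=True).as_matrix()@Rt))).as_rotvec()
        rows.append([[round(float(v),1) for v in sh],[round(float(v),3)+0. for v in e],op]); R0=R0@Ro.from_rotvec(e).as_matrix()
    print('need rows >=',max(np.linalg.norm(X-s['tool_pos'])*1000/41,abs(d)/7.0))
    for i in range(0,N,8): print(json.dumps(rows[i:i+8]))
if __name__=='__main__':
    a=[float(v) for v in sys.argv[1:]]
    if a: plan(a[:3],a[3],int(a[4]),a[5])
    else: st()
E
python3 plan.py .444 .2228 .10 98.6 12 1
```

```text
t 0.1 pos [0.192  0.488  0.2306] tooly 68.53 tilt [-0.0007 -0.0016] q6 90.0 F [ 0.3  -0.61  0.57] M [ 0.057 -0.013  0.019] w 0.0854
need rows >= 9.47450291165373
[[[-27.6, -12.9, 10.9], [-0.002, 0.0, -0.044], 1.0], [[-27.0, -14.1, 10.9], [0.0, 0.0, -0.044], 1.0], [[-26.4, -15.2, 10.9], [0.0, 0.0, -0.044], 1.0], [[-25.7, -16.4, 10.9], [0.0, 0.0, -0.044], 1.0], [[-25.0, -17.5, 10.9], [0.0, 0.0, -0.044], 1.0], [[-24.2, -18.6, 10.9], [0.0, 0.0, -0.044], 1.0], [[-23.3, -19.6, 10.9], [0.0, 0.0, -0.044], 1.0], [[-22.5, -20.6, 10.9], [0.0, 0.0, -0.044], 1.0]]
[[[-21.5, -21.6, 10.9], [0.0, 0.0, -0.044], 1.0], [[-20.6, -22.5, 10.9], [0.0, 0.0, -0.044], 1.0], [[-19.6, -23.4, 10.9], [0.0, 0.0, -0.044], 1.0], [[-18.5, -24.2, 10.9], [0.0, 0.0, -0.044], 1.0]]
```

Request:
{"name": "step_arm", "arguments": {"moves": [[[-27.6, -12.9, 10.9], [-0.002, 0, -0.044], 1], [[-27, -14.1, 10.9], [0, 0, -0.044], 1], [[-26.4, -15.2, 10.9], [0, 0, -0.044], 1], [[-25.7, -16.4, 10.9], [0, 0, -0.044], 1], [[-25, -17.5, 10.9], [0, 0, -0.044], 1], [[-24.2, -18.6, 10.9], [0, 0, -0.044], 1], [[-23.3, -19.6, 10.9], [0, 0, -0.044], 1], [[-22.5, -20.6, 10.9], [0, 0, -0.044], 1]]}}

```text
clock: 0.77
tool_pos: [0.364, 0.3119, 0.1386]
eef_rot: [-0.004, 1.0, 0.002, -0.001]
ft_force: [0.6, 0.2, -0.2]
gripper_width: 0.0853
```

```bash
python3 plan.py .444 .2228 .06 98.6 8 1
```

```text
t 0.77 pos [0.364  0.3119 0.1386] tooly 90.41 tilt [-0.0011  0.0048] q6 40.0 F [ 0.59  0.24 -0.16] M [ 0.011 -0.009  0.015] w 0.0853
need rows >= 3.4931074430815383
[[[-9.9, -11.2, 9.8], [0.005, -0.001, -0.018], 1.0], [[-9.7, -11.4, 9.8], [0.0, 0.0, -0.018], 1.0], [[-9.5, -11.5, 9.8], [0.0, 0.0, -0.018], 1.0], [[-9.3, -11.7, 9.8], [0.0, 0.0, -0.018], 1.0], [[-9.1, -11.9, 9.8], [0.0, 0.0, -0.018], 1.0], [[-8.9, -12.0, 9.8], [0.0, 0.0, -0.018], 1.0], [[-8.7, -12.2, 9.8], [0.0, 0.0, -0.018], 1.0], [[-8.4, -12.4, 9.8], [0.0, 0.0, -0.018], 1.0]]
```

Request:
{"name": "step_arm", "arguments": {"moves": [[[-15.5, -18, 16], [0.005, -0.001, -0.029], 1], [[-15.2, -18.5, 16], [0, 0, -0.029], 1], [[-14.7, -19, 16], [0, 0, -0.029], 1], [[-14.2, -19.3, 15.5], [0, 0, -0.029], 1], [[-13.8, -19.7, 15.5], [0, 0, -0.029], 1], [[0, 0, 0], [0, 0, 0], 1]]}}

```text
clock: 1.27
tool_pos: [0.4483, 0.2125, 0.0531]
eef_rot: [-0.077, 0.997, -0.002, -0.001]
ft_force: [-0.2, -0.1, -0.2]
gripper_width: 0.0856
```

```bash
python3 plan.py .444 .2228 .001 98.6 4 1; python3 - <<'E'
from h import *
for n in('top','side'):
    p,d=snap(n,n+'1')
    a=cv2.resize(p,None,fx=1.5,fy=1.5); cv2.imwrite(f'pics/{n}1b.png',a)
E
```

```text
t 1.27 pos [0.4483 0.2125 0.0531] tooly 98.86 tilt [-0.0022 -0.0038] q6 16.6 F [-0.22 -0.11 -0.18] M [-0.034  0.037  0.034] w 0.0856
need rows >= 1.2992598718346933
[[[0.6, 2.8, 13.0], [-0.003, -0.003, 0.001], 1.0], [[0.7, 2.7, 13.0], [0.0, 0.0, 0.001], 1.0], [[0.7, 2.7, 13.0], [0.0, 0.0, 0.001], 1.0], [[0.7, 2.7, 13.0], [0.0, 0.0, 0.001], 1.0]]
```

View pics/side1b.png

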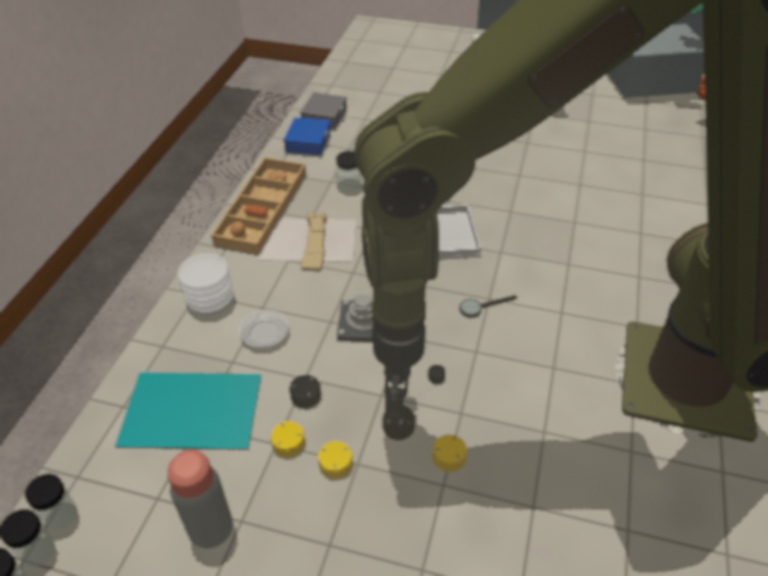

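Request:
{"name": "step_arm", "arguments": {"moves": [[[2.5, 10.2, 10], [-0.003, -0.003, 0.001], 1], [[0, 0, 15], [0, 0, 0], 1], [[0, 0, 12], [0, 0, 0], 1], [[0, 0, 8], [0, 0, 0], 1], [[0, 0, 0], [0, 0, 0], 1]]}}

```text
clock: 1.78
tool_pos: [0.4428, 0.2301, 0.012]
eef_rot: [-0.078, 0.997, 0.003, 0.002]
ft_force: [-0.2, 0.5, 0.4]
gripper_width: 0.0855
```

```bash
python3 plan.py .444 .2228 .001 98.6 2 1
```

```text
t 1.78 pos [0.4428 0.2301 0.012 ] tooly 99.0 tilt [0.0042 0.0072] q6 18.3 F [-0.2   0.53  0.45] M [-0.048  0.017  0.014] w 0.0855
need rows >= 0.3231547643828569
[[[-0.0, -3.7, 5.5], [0.007, 0.005, 0.003], 1.0], [[-0.1, -3.7, 5.5], [0.0, 0.0, 0.004], 1.0]]
```

Request:
{"name": "step_arm", "arguments": {"moves": [[[0, -7, 5], [0.006, 0.004, 0.003], 1], [[0, 0, 0], [0, 0, 0], 1], [[0, 0, 0], [0, 0, 0], 1]]}}

```text
clock: 2.03
tool_pos: [0.4438, 0.2244, 0.008]
eef_rot: [-0.078, 0.997, 0.0, 0.001]
ft_force: [0.5, -0.0, 0.1]
gripper_width: 0.0853
```

```bash
python3 plan.py .444 .2228 .001 98.6 2 1
```

```text
t 2.03 pos [0.4438 0.2244 0.008 ] tooly 98.96 tilt [0.0021 0.001 ] q6 17.9 F [ 0.53 -0.01  0.06] M [-0.001 -0.001 -0.015] w 0.0853
need rows >= 0.17615359019684343
[[[0.0, -0.8, 3.5], [0.001, 0.002, 0.003], 1.0], [[0.0, -0.8, 3.5], [0.0, 0.0, 0.003], 1.0]]
```

Request:
{"name": "step_arm", "arguments": {"moves": [[[0, -1.5, 4.5], [0.001, 0.001, 0.004], 1], [[0, 0, 2.5], [0, 0, 0], 1], [[0, 0, 0], [0, 0, 0], 0.3], [[0, 0, 0], [0, 0, 0], 0.3], [[0, 0, 0], [0, 0, 0], 0.3], [[0, 0, 0], [0, 0, 0], 0.3], [[0, 0, 0], [0, 0, 0], 0.3], [[0, 0, 0], [0, 0, 0], 0.3]], "force": 20}}

```text
clock: 2.7
tool_pos: [0.4456, 0.2231, 0.0022]
eef_rot: [-0.075, 0.997, 0.001, 0.002]
ft_force: [0.8, -1.1, -0.0]
gripper_width: 0.0513
```

```bash
python3 plan.py
```

```text
t 2.7 pos [0.4456 0.2231 0.0022] tooly 98.64 tilt [0.0041 0.0014] q6 18.0 F [ 0.79 -1.07 -0.  ] M [ 0.002 -0.004  0.011] w 0.0513
```

Request:
{"name": "step_arm", "arguments": {"moves": [[[0, 0, 0], [0, 0, 0], 0.8], [[0, 0, 0], [0, 0, 0], 0.8], [[0, 0, 0], [0, 0, -0.06], 0.8], [[0, 0, 0], [0, 0, -0.12], 0.8], [[0, 0, 0], [0, 0, -0.12], 0.8], [[0, 0, 0], [0, 0, -0.12], 0.8], [[0, 0, 0], [0, 0, -0.12], 0.8], [[0, 0, 0], [0, 0, -0.12], 0.8]]}}

```text
clock: 3.37
tool_pos: [0.4457, 0.2232, 0.0021]
eef_rot: [-0.406, 0.914, -0.0, 0.002]
ft_force: [-1.1, 0.7, 0.4]
gripper_width: 0.0682
```

```bash
python3 plan.py .4450 .2231 .0015 188.6 8 .8
```

```text
t 3.37 pos [0.4457 0.2232 0.0021] tooly 137.95 tilt [0.0044 0.0014] q6 -21.3 F [-1.09  0.69  0.36] M [-0.052  0.036  0.02 ] w 0.0682
need rows >= 7.2362629695100225
[[[0.1, 0.1, 0.1], [-0.003, 0.004, -0.111], 0.8], [[0.1, 0.1, 0.1], [0.0, 0.0, -0.111], 0.8], [[0.1, 0.1, 0.1], [0.0, 0.0, -0.111], 0.8], [[0.0, 0.1, 0.1], [0.0, 0.0, -0.111], 0.8], [[0.0, 0.1, 0.1], [0.0, 0.0, -0.111], 0.8], [[0.0, 0.1, 0.1], [0.0, 0.0, -0.111], 0.8], [[0.0, 0.1, 0.1], [0.0, 0.0, -0.111], 0.8], [[0.0, 0.1, 0.1], [0.0, 0.0, -0.111], 0.8]]
```

Request:
{"name": "step_arm", "arguments": {"moves": [[[0, 0, 0], [-0.003, 0.004, -0.116], 0.8], [[0, 0, 0], [0, 0, -0.116], 0.8], [[0, 0, 0], [0, 0, -0.116], 0.8], [[0, 0, 0], [0, 0, -0.116], 0.8], [[0, 0, 0], [0, 0, -0.116], 0.8], [[0, 0, 0], [0, 0, -0.116], 0.8], [[0, 0, 0], [0, 0, -0.1], 0.8], [[0, 0, 0], [0, 0, -0.06], 0.8]]}}

```text
clock: 4.03
tool_pos: [0.446, 0.2234, 0.002]
eef_rot: [0.764, -0.645, -0.0, 0.0]
ft_force: [0.0, -0.2, -0.3]
gripper_width: 0.0682
```

Request:
{"name": "step_arm", "arguments": {"moves": [[[0, 0, 0], [0, 0, 0], 0.3], [[0, 0, 0], [0, 0, 0], 0.3], [[0, 0, 0], [0, 0, 0], 0.3], [[0, 0, 0], [0, 0, 0], 0.3], [[0, 0, 0], [0, 0, 0], 0.3]]}}

```text
clock: 4.45
tool_pos: [0.446, 0.2235, 0.0022]
eef_rot: [0.763, -0.646, -0.0, -0.0]
ft_force: [-0.6, -0.0, 0.8]
gripper_width: 0.0513
```

```bash
python3 plan.py
```

```text
t 4.45 pos [0.446  0.2235 0.0022] tooly -170.52 tilt [-0.0001  0.0003] q6 -72.9 F [-0.63 -0.02  0.78] M [-0.07   0.03   0.067] w 0.0513
```

```bash
python3 - <<'E'
from h import *
c=proj('top',[.555,.03,.055]).astype(int); print(c)
b=np.array([(553,112),(235,193),(640,408),(320,486)],float).mean(0)
uv=(b+.5)/[14,13]-.5+[c[0]-28,c[1]-22]; print(uv, ray('top',*uv,.016))
c=proj('side',[.555,.03,.055]).astype(int)
b=np.array([(218,268),(582,283),(552,535),(180,521)],float).mean(0)  # perspective-mean approx
pts=[ray('side',*((np.array(q)+.5)/[14,13]-.5+[c[0]-28,c[1]-22]),.016) for q in[(218,268),(582,283),(552,535),(180,521)]]
print(np.round(pts,4),np.mean(pts,0))
E
python3 plan.py .5643 .0262 .09 208.5 12 .3 | sed s/-/-/; python3 - <<'E'
E
```

```text
[259 190]
[261.75       190.59615385] [0.56226414 0.02343899 0.016     ]
[[ 0.6061 -0.0035  0.016 ]
 [ 0.5356 -0.0182  0.016 ]
 [ 0.5219  0.0517  0.016 ]
 [ 0.5911  0.0667  0.016 ]] [0.56367449 0.02418354 0.016     ]
t 4.45 pos [0.446  0.2235 0.0022] tooly -170.52 tilt [-0.0001  0.0003] q6 -72.9 F [-0.63 -0.02  0.78] M [-0.07   0.03   0.067] w 0.0513
need rows >= 54.145666255197725
[[[17.8, -7.0, -7.3], [0.0, 0.0, -0.551], 0.3], [[18.9, 3.4, -7.3], [0.0, 0.0, -0.551], 0.3], [[14.3, 12.8, -7.3], [0.0, 0.0, -0.551], 0.3], [[5.5, 18.4, -7.3], [0.0, 0.0, -0.551], 0.3], [[-4.9, 18.5, -7.3], [0.0, 0.0, -0.551], 0.3], [[-13.9, 13.2, -7.3], [0.0, 0.0, -0.551], 0.3], [[-18.8, 4.0, -7.3], [0.0, 0.0, -0.551], 0.3], [[-18.1, -6.4, -7.3], [0.0, 0.0, -0.551], 0.3]]
[[[-12.0, -14.9, -7.3], [0.0, 0.0, -0.551], 0.3], [[-2.4, -19.0, -7.3], [0.0, 0.0, -0.551], 0.3], [[7.9, -17.5, -7.3], [0.0, 0.0, -0.551], 0.3], [[15.9, -10.7, -7.3], [0.0, 0.0, -0.551], 0.3]]
```

```bash
sed -i 's/d=(ya-y0) .*/d=(ya-y0+180)%360-180/' plan.py; sed -i 's/y0-ya+d\/N/d\/N-d/' plan.py; python3 plan.py .446 .2235 .085 189.5 3 .3;python3 plan.py .5647 .0255 .085 208.5 8 .3
```

```text
t 4.45 pos [0.446  0.2235 0.0022] tooly -170.52 tilt [-0.0001  0.0003] q6 -72.9 F [-0.63 -0.02  0.78] M [-0.07   0.03   0.067] w 0.0513
need rows >= 2.019269538273073
[[[-0.0, 0.0, -27.6], [0.0, 0.0, 0.0], 0.3], [[-0.0, 0.0, -27.6], [0.0, 0.0, 0.0], 0.3], [[-0.0, 0.0, -27.6], [0.0, 0.0, 0.0], 0.3]]
t 4.45 pos [0.446  0.2235 0.0022] tooly -170.52 tilt [-0.0001  0.0003] q6 -72.9 F [-0.63 -0.02  0.78] M [-0.07   0.03   0.067] w 0.0513
need rows >= 5.980650438798828
[[[26.8, -10.6, -10.4], [0.0, 0.0, -0.041], 0.3], [[27.3, -9.4, -10.3], [0.0, 0.0, -0.041], 0.3], [[27.6, -8.3, -10.3], [0.0, 0.0, -0.041], 0.3], [[28.0, -7.1, -10.3], [0.0, 0.0, -0.041], 0.3], [[28.2, -6.0, -10.3], [0.0, 0.0, -0.041], 0.3], [[28.4, -4.8, -10.3], [0.0, 0.0, -0.041], 0.3], [[28.6, -3.6, -10.3], [0.0, 0.0, -0.041], 0.3], [[28.7, -2.4, -10.3], [0.0, 0.0, -0.041], 0.3]]
```

Lift first, then traverse.

Request:
{"name": "step_arm", "arguments": {"moves": [[[0, 0, -10], [0, 0, 0], 0.3], [[0, 0, -22], [0, 0, 0], 0.3], [[0, 0, -25], [0, 0, 0], 0.3], [[10, -4, -20], [0, 0, 0], 0.3], [[22, -9, -8], [0, 0, -0.02], 0.3], [[27, -9, 0], [0, 0, -0.04], 0.3], [[27.5, -8, 0], [0, 0, -0.04], 0.3], [[27.5, -7, 0], [0, 0, -0.04], 0.3]]}}

```text
clock: 5.12
tool_pos: [0.5044, 0.1198, 0.09]
eef_rot: [0.81, -0.587, -0.002, 0.001]
ft_force: [0.6, -0.2, 0.4]
gripper_width: 0.0511
```

```bash
python3 plan.py .5647 .0255 .085 208.5 4 .3
```

```text
t 5.12 pos [0.5044 0.1198 0.09  ] tooly -161.83 tilt [-0.0037  0.0001] q6 -94.8 F [ 0.65 -0.16  0.37] M [0.068 0.012 0.012] w 0.0511
need rows >= 2.7321019020856196
[[[27.1, -7.0, 1.2], [0.003, 0.001, -0.045], 0.3], [[27.4, -5.7, 1.3], [0.0, 0.0, -0.045], 0.3], [[27.6, -4.5, 1.3], [0.0, 0.0, -0.045], 0.3], [[27.8, -3.2, 1.3], [0.0, 0.0, -0.045], 0.3]]
```

Request:
{"name": "step_arm", "arguments": {"moves": [[[27, -6.5, 1.2], [0.003, 0.001, -0.05], 0.3], [[27, -5.7, 1], [0, 0, -0.05], 0.3], [[22, -4, 0], [0, 0, -0.04], 0.3], [[14, -2, 0], [0, 0, -0.03], 0.3], [[6, -0.5, 0], [0, 0, 0], 0.3], [[0, 0, 0], [0, 0, 0], 0.3], [[0, 0, 0], [0, 0, 0], 0.3]]}}

```text
clock: 5.7
tool_pos: [0.5626, 0.0285, 0.0873]
eef_rot: [0.856, -0.517, 0.001, -0.0]
ft_force: [-1.1, 0.2, -0.1]
gripper_width: 0.0512
```

```bash
python3 plan.py .5647 .0255 .085 208.5 2 .3; python3 - <<'E'
from h import *
for n in('top','side'):
    p,d=snap(n,n+'2'); c=proj(n,[.5647,.0255,.08]).astype(int)
    cv2.imwrite(f'pics/{n}2c.png',cv2.resize(p[c[1]-50:c[1]+60,c[0]-60:c[0]+70],None,fx=5,fy=5,interpolation=cv2.INTER_CUBIC))
E
```

```text
t 5.7 pos [0.5626 0.0285 0.0873] tooly -152.23 tilt [ 0.0016 -0.0008] q6 -114.8 F [-1.08  0.24 -0.13] M [ 0.018 -0.005 -0.003] w 0.0512
need rows >= 0.10535534082102158
[[[1.8, -0.2, 1.1], [-0.001, -0.001, -0.006], 0.3], [[1.8, -0.2, 1.1], [0.0, 0.0, -0.006], 0.3]]
```

View pics/top2c.png

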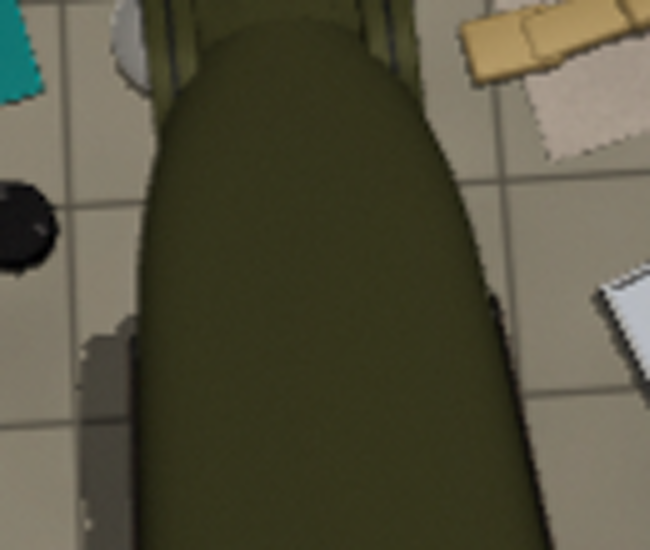

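View pics/side2c.png

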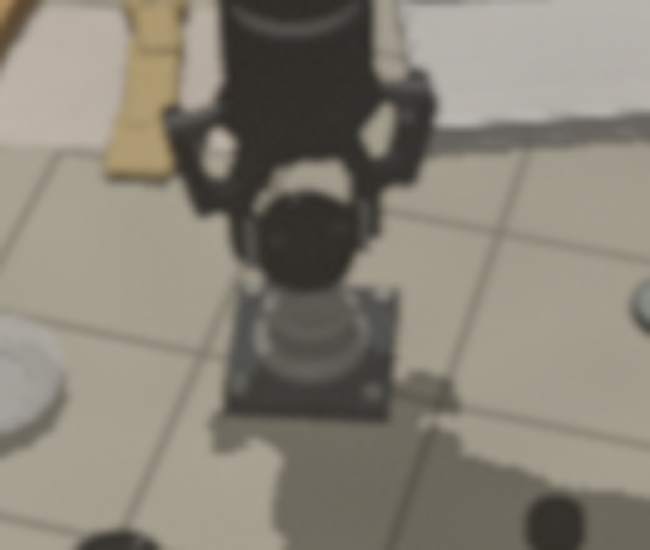

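```bash
python3 - <<'E'
from h import *
n='side'; c=proj(n,[.5647,.0255,.08]).astype(int)
for nm,X in(('capmid',[.5626,.0285,.098]),('captop',[.5626,.0285,.111]),('sh',[.5647,.0255,.042]),('sh2',[.5626,.0285,.042])):
    print(nm,((proj(n,X)-[c[0]-60,c[1]-50])*5+2).round(1))
for nm,X in(('cap',[.5626,.0285]),):
    h=None
from fit import cylmask
a=cv2.imread('pics/side2c.png')
for x,y,z0,z1,r,col in((.5626,.0285,.0851,.1111,.026,(0,255,0)),(.5647,.0255,.014,.042,.0245,(0,0,255)),(.5647,.0255,.0425,.0615,.018,(255,0,0))):
    h=(cylmask(n,x,y,z0,z1,r)-[c[0]-60,c[1]-50])*5+2
    cv2.polylines(a,[h.round().astype(np.int32)],True,col,1)
cv2.imwrite('pics/side2o.png',cv2.resize(a[150:450,150:450],(750,600)))
E
```

```text
capmid [306.6 237.1]
captop [305.9 219.2]
sh [307.6 306.7]
sh2 [309.7 311.4]
```

View pics/side2o.png

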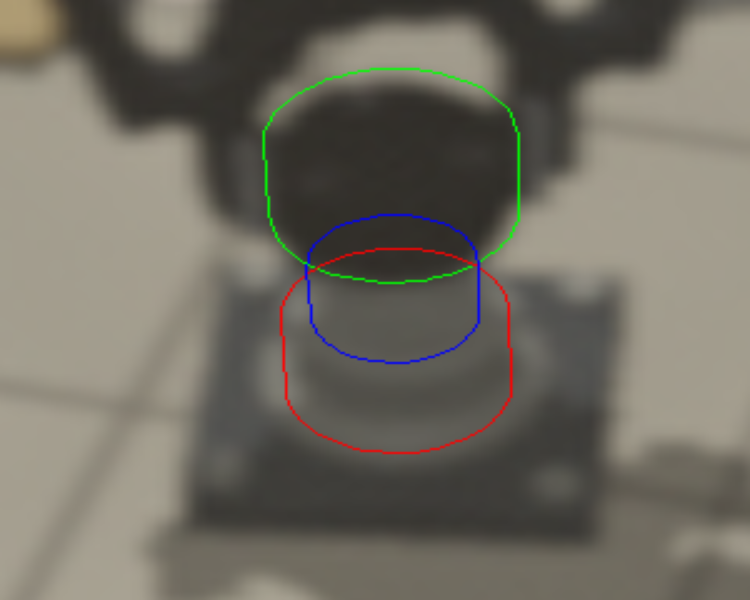

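Request:
{"name": "step_arm", "arguments": {"moves": [[[2.5, -0.3, 6], [-0.001, -0.001, -0.01], 0.3], [[1.3, -0.2, 7], [0, 0, 0], 0.3], [[0, 0, 5], [0, 0, 0], 0.3], [[0, 0, 0], [0, 0, 0], 0.3], [[0, 0, 0], [0, 0, 0], 0.3]]}}

```text
clock: 6.22
tool_pos: [0.5622, 0.0292, 0.0671]
eef_rot: [0.86, -0.509, -0.001, 0.0]
ft_force: [0.2, -0.2, -0.7]
gripper_width: 0.0508
```

```bash
python3 plan.py .5647 .0258 .06 208.5 4 .3
```

```text
t 6.22 pos [0.5622 0.0292 0.0671] tooly -151.26 tilt [-0.0023  0.0004] q6 -115.8 F [ 0.24 -0.23 -0.7 ] M [ 0.01  -0.014 -0.014] w 0.0508
need rows >= 0.2012749966818778
[[[1.1, -0.1, 1.8], [0.002, 0.001, 0.001], 0.3], [[1.1, -0.1, 1.8], [0.0, 0.0, 0.001], 0.3], [[1.1, -0.1, 1.8], [0.0, 0.0, 0.001], 0.3], [[1.1, -0.1, 1.8], [0.0, 0.0, 0.001], 0.3]]
```

Request:
{"name": "step_arm", "arguments": {"moves": [[[2.3, -0.3, 0], [0.002, 0.001, 0], 0.3], [[0, 0, 0], [0, 0, 0], 0.3], [[2.2, 0, 0], [0, 0, 0], 0.3], [[0, 0, 0], [0, 0, 0], 0.3]]}}

```text
clock: 6.55
tool_pos: [0.5644, 0.0256, 0.0668]
eef_rot: [0.861, -0.509, -0.0, -0.0]
ft_force: [0.5, -0.2, -0.1]
gripper_width: 0.0511
```

```bash
python3 plan.py .5647 .0258 .06 208.5 4 .3|head -1
```

```text
t 6.55 pos [0.5644 0.0256 0.0668] tooly -151.21 tilt [-0.0005  0.0003] q6 -116.2 F [ 0.51 -0.23 -0.06] M [-0.035  0.01  -0.013] w 0.0511
```

Request:
{"name": "step_arm", "arguments": {"moves": [[[0, 0, 2], [0, 0, 0], 0.3], [[0, 0, 2], [0, 0, 0], 0.3], [[0, 0, 2], [0, 0, 0], 0.3], [[0, 0, 0], [0, 0, 0], 0.3]]}}

```text
clock: 6.88
tool_pos: [0.5655, 0.0254, 0.062]
eef_rot: [0.861, -0.509, 0.001, -0.001]
ft_force: [-0.2, 0.0, 1.8]
gripper_width: 0.0512
```

```bash
python3 plan.py
```

```text
t 6.88 pos [0.5655 0.0254 0.062 ] tooly -151.25 tilt [0.002  0.0007] q6 -116.2 F [-0.23  0.02  1.83] M [-0.085  0.286 -0.062] w 0.0512
```

Request:
{"name": "step_arm", "arguments": {"moves": [[[0, 0, 1.5], [0, 0, 0], 0.3], [[0, 0, 1], [0, 0, 0], 0.3], [[0, 0, 0], [0, 0, 0], 0.3]]}}

```text
clock: 7.13
tool_pos: [0.5656, 0.0255, 0.062]
eef_rot: [0.86, -0.51, 0.001, -0.001]
ft_force: [-0.3, -0.3, 1.6]
gripper_width: 0.0511
```

```bash
python3 plan.py
```

```text
t 7.13 pos [0.5656 0.0255 0.062 ] tooly -151.27 tilt [0.0034 0.0008] q6 -116.2 F [-0.27 -0.27  1.61] M [-0.102  0.218  0.025] w 0.0511
```

```bash
python3 plan.py .5671 .0255 .061 208.73 1 .3; python3 -c "
from plan import *
for i in range(3): 
  st(); optics.camera('side')"
```

```text
t 7.13 pos [0.5656 0.0255 0.062 ] tooly -151.27 tilt [0.0034 0.0008] q6 -116.2 F [-0.27 -0.27  1.61] M [-0.102  0.218  0.025] w 0.0511
need rows >= 0.04472188622582178
[[[0.7, -1.4, 1.0], [-0.003, -0.001, 0.0], 0.3]]
t 7.13 pos [0.5656 0.0255 0.062 ] tooly -151.27 tilt [0.0034 0.0008] q6 -116.2 F [-0.27 -0.27  1.61] M [-0.102  0.218  0.025] w 0.0511
t 7.18 pos [0.5656 0.0255 0.062 ] tooly -151.27 tilt [0.0035 0.0009] q6 -116.2 F [-0.98  0.47  4.44] M [-0.031  0.314 -0.026] w 0.0511
t 7.23 pos [0.5656 0.0255 0.0619] tooly -151.26 tilt [0.0034 0.001 ] q6 -116.2 F [-1.55  1.22  5.63] M [-0.123  0.442 -0.016] w 0.0509
```

```bash
python3 plan.py .5636 .0257 .0632 208.73 1 .3
```

```text
t 7.28 pos [0.5656 0.0255 0.0618] tooly -151.26 tilt [0.0033 0.001 ] q6 -116.2 F [-1.47 -0.11  6.4 ] M [-0.081  0.425  0.035] w 0.0512
need rows >= 0.05929304868882411
[[[-1.1, 1.6, -1.4], [-0.003, -0.001, 0.0], 0.3]]
```

Request:
{"name": "step_arm", "arguments": {"moves": [[[-1.1, 1.6, -1.5], [-0.003, -0.001, 0], 0.3], [[0, 0, 0], [0, 0, 0], 0.3], [[0, 0, 1.5], [0, 0, 0], 0.3], [[0, 0, 1.5], [0, 0, 0], 0.3], [[0, 0, 0], [0, 0, 0], 0.3]]}}

```text
clock: 7.7
tool_pos: [0.5634, 0.025, 0.0592]
eef_rot: [0.86, -0.51, 0.0, 0.001]
ft_force: [-0.8, -0.4, -0.4]
gripper_width: 0.0512
```

```bash
python3 plan.py
```

```text
t 7.7 pos [0.5634 0.025  0.0592] tooly -151.28 tilt [-0.0006 -0.0014] q6 -116.1 F [-0.75 -0.4  -0.38] M [-0.067  0.028  0.022] w 0.0512
```

Request:
{"name": "step_arm", "arguments": {"moves": [[[0, 0, 1.5], [0, 0, 0], 0.3], [[0, 0, 1.5], [0, 0, 0], 0.3], [[0, 0, 1.5], [0, 0, 0], 0.3], [[0, 0, 0], [0, 0, 0], 0.3]]}}

```text
clock: 8.03
tool_pos: [0.5631, 0.025, 0.053]
eef_rot: [0.86, -0.51, -0.001, 0.001]
ft_force: [0.3, -0.0, -0.5]
gripper_width: 0.0514
```

```bash
python3 plan.py
```

```text
t 8.03 pos [0.5631 0.025  0.053 ] tooly -151.28 tilt [-0.0019 -0.0011] q6 -116.1 F [ 0.3  -0.02 -0.53] M [-0.163 -0.036 -0.011] w 0.0514
```

Request:
{"name": "step_arm", "arguments": {"moves": [[[0, 0, 1.2], [0, 0, 0], 0.3], [[0, 0, 1.2], [0, 0, 0], 0.3], [[0, 0, 0], [0, 0, 0], 0.3]]}}

```text
clock: 8.28
tool_pos: [0.5634, 0.025, 0.0521]
eef_rot: [0.86, -0.51, -0.0, 0.001]
ft_force: [-1.3, -1.1, 0.5]
gripper_width: 0.0515
```

```bash
python3 -c "
from plan import *
for i in range(2): 
  st(); optics.camera('side')
st()"
```

```text
t 8.28 pos [0.5634 0.025  0.0521] tooly -151.29 tilt [-0.0008 -0.0012] q6 -116.1 F [-1.31 -1.09  0.51] M [-0.195  0.151 -0.057] w 0.0515
t 8.33 pos [0.5634 0.025  0.0521] tooly -151.29 tilt [-0.0008 -0.0012] q6 -116.1 F [-1.34 -0.45  2.07] M [-0.204  0.157  0.022] w 0.051
t 8.38 pos [0.5634 0.025  0.052 ] tooly -151.29 tilt [-0.0007 -0.0011] q6 -116.1 F [-1.59 -1.25  3.58] M [-0.211  0.234 -0.045] w 0.0509
```

Request:
{"name": "step_arm", "arguments": {"moves": [[[0, 0, 0.1], [0, 0, 0.05], 0.3], [[0, 0, 0.3], [0, 0, 0.1], 0.3], [[0, 0, 0.4], [0, 0, 0.1], 0.3], [[0, 0, 0.4], [0, 0, 0.1], 0.3], [[0, 0, 0.4], [0, 0, 0.1], 0.3], [[0, 0, 0.4], [0, 0, 0.1], 0.3], [[0, 0, 0.3], [0, 0, 0.05], 0.3], [[0, 0, 0], [0, 0, 0], 0.3]], "force": 20}}

```text
clock: 9.05
tool_pos: [0.5648, 0.0238, 0.0496]
eef_rot: [-0.66, 0.751, -0.002, -0.0]
ft_force: [-1.0, -0.5, 2.2]
gripper_width: 0.051
```

```bash
python3 plan.py
```

```text
t 9.05 pos [0.5648 0.0238 0.0496] tooly 172.62 tilt [ 0.0019 -0.0036] q6 -80.1 F [-1.03 -0.53  2.22] M [-0.113  0.237  0.027] w 0.051
```

Request:
{"name": "step_arm", "arguments": {"moves": [[[-0.8, 1.2, 0.2], [-0.003, -0.002, 0.05], 0.3], [[0, 0, 0.4], [0, 0, 0.1], 0.3], [[0, 0, 0.4], [0, 0, 0.1], 0.3], [[0, 0, 0.4], [0, 0, 0.1], 0.3], [[0, 0, 0.3], [0, 0, 0.08], 0.3], [[0, 0, 0], [0, 0, 0], 0.3]]}}

```text
clock: 9.55
tool_pos: [0.5649, 0.0235, 0.0479]
eef_rot: [-0.48, 0.878, -0.002, -0.0]
ft_force: [-0.2, 0.1, 2.1]
gripper_width: 0.0513
```

```bash
python3 plan.py .5636 .0248 .04815 143 1 .3
```

```text
t 9.55 pos [0.5649 0.0235 0.0479] tooly 147.31 tilt [ 0.0015 -0.004 ] q6 -54.8 F [-0.21  0.11  2.07] M [-0.126  0.254 -0.041] w 0.0513
need rows >= 0.6159647537546797
[[[-0.4, 1.8, -0.3], [-0.004, -0.002, 0.075], 0.3]]
```

Request:
{"name": "step_arm", "arguments": {"moves": [[[0, 0, 0.2], [0, 0, 0.05], 0.3], [[0, 0, 0.2], [0, 0, 0.06], 0.3], [[0, 0, 0.2], [0, 0, 0.06], 0.3], [[0, 0, 0], [0, 0, 0], 0.3]]}}

```text
clock: 9.88
tool_pos: [0.565, 0.0233, 0.0473]
eef_rot: [-0.406, 0.914, -0.002, -0.0]
ft_force: [-0.1, 0.5, 2.7]
gripper_width: 0.0512
```

```bash
python3 plan.py; python3 -c "
from plan import *
optics.camera('side')
st()"
```

```text
t 9.88 pos [0.565  0.0233 0.0473] tooly 137.9 tilt [ 0.0017 -0.0046] q6 -45.4 F [-0.13  0.47  2.65] M [-0.035  0.235 -0.091] w 0.0512
t 9.93 pos [0.565  0.0233 0.0473] tooly 138.0 tilt [ 0.0016 -0.0046] q6 -45.5 F [-0.59 -0.7   2.24] M [-0.088  0.139 -0.025] w 0.0509
```

Request:
{"name": "step_arm", "arguments": {"moves": [[[0, 0, 0.2], [0, 0, 0.05], 0.3], [[0, 0, 0.2], [0, 0, 0.05], 0.3], [[0, 0, 0], [0, 0, 0], 0.3]]}}

```text
clock: 10.18
tool_pos: [0.565, 0.0231, 0.0471]
eef_rot: [-0.363, 0.932, -0.003, -0.0]
ft_force: [-1.6, -0.2, 1.9]
gripper_width: 0.0511
```

```bash
python3 plan.py; python3 -c "
from plan import *
optics.camera('side')
st()"
```

```text
t 10.18 pos [0.565  0.0231 0.0471] tooly 132.63 tilt [ 0.0017 -0.005 ] q6 -40.1 F [-1.56 -0.18  1.9 ] M [-0.085  0.173  0.015] w 0.0511
t 10.23 pos [0.565  0.0231 0.047 ] tooly 132.69 tilt [ 0.0017 -0.005 ] q6 -40.2 F [-1.22 -1.12  2.75] M [-0.062  0.186 -0.009] w 0.0511
```

Request:
{"name": "step_arm", "arguments": {"moves": [[[0, 0, 0.2], [0, 0, 0.05], 0.3], [[0, 0, 0.2], [0, 0, 0.05], 0.3], [[0, 0, 0.2], [0, 0, 0.05], 0.3], [[0, 0, 0], [0, 0, 0], 0.3]]}}

```text
clock: 10.57
tool_pos: [0.5649, 0.0231, 0.047]
eef_rot: [-0.296, 0.955, -0.003, 0.0]
ft_force: [0.2, -0.6, 1.1]
gripper_width: 0.051
```

```bash
python3 plan.py; python3 -c "
from plan import *
optics.camera('side')
st()"
```

```text
t 10.57 pos [0.5649 0.0231 0.047 ] tooly 124.47 tilt [ 0.0019 -0.0053] q6 -32.0 F [ 0.2  -0.64  1.08] M [-0.111  0.129  0.016] w 0.051
t 10.62 pos [0.5649 0.0231 0.047 ] tooly 124.54 tilt [ 0.0019 -0.0053] q6 -32.0 F [-0.45 -1.16  1.9 ] M [-0.118  0.156 -0.076] w 0.0514
```

```bash
python3 - <<'E'
from h import *
n='side'
p,d=snap(n,'side3'); c=proj(n,[.5649,.0231,.06]).astype(int)
a=p[c[1]-30:c[1]+30,c[0]-35:c[0]+35]
cv2.imwrite('pics/side3c.png',np.clip(cv2.resize(a,None,fx=10,fy=10,interpolation=cv2.INTER_CUBIC)*2.,0,255).astype(np.uint8))
E
```

```text
(no output)
```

View pics/side3c.png

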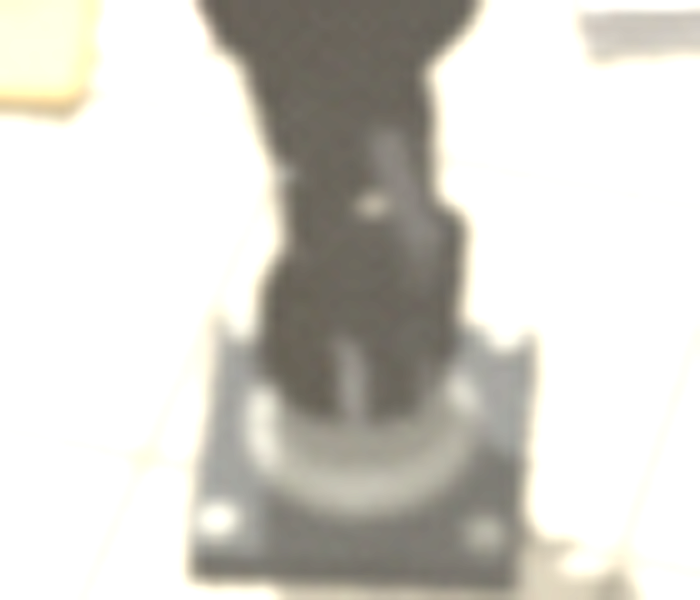

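Request:
{"name": "step_arm", "arguments": {"moves": [[[0, 0, 0.2], [0, 0, 0.05], 0.3], [[0, 0, 0.2], [0, 0, 0.05], 0.3], [[0, 0, 0], [0, 0, 0], 0.3]]}}

```text
clock: 10.92
tool_pos: [0.5648, 0.0231, 0.047]
eef_rot: [-0.25, 0.968, -0.003, 0.0]
ft_force: [-1.7, -0.8, 1.1]
gripper_width: 0.0514
```

```bash
python3 plan.py; python3 -c "
from plan import *
optics.camera('side')
st();optics.camera('side')
st()"
```

```text
t 10.92 pos [0.5648 0.0231 0.047 ] tooly 118.99 tilt [ 0.0018 -0.0053] q6 -26.5 F [-1.69 -0.85  1.11] M [-0.086  0.125 -0.046] w 0.0514
t 10.97 pos [0.5648 0.023  0.047 ] tooly 119.07 tilt [ 0.0019 -0.0053] q6 -26.6 F [-0.56 -0.02  2.17] M [-0.144  0.264 -0.033] w 0.0513
t 11.02 pos [0.5648 0.023  0.047 ] tooly 119.06 tilt [ 0.0019 -0.0053] q6 -26.5 F [-0.89 -0.01  2.51] M [-0.116  0.267  0.04 ] w 0.051
```

Request:
{"name": "step_arm", "arguments": {"moves": [[[0, 0, 0.7], [0, 0, 0.05], 0.3], [[0, 0, 0.7], [0, 0, 0.05], 0.3], [[0, 0, 0], [0, 0, 0], 0.3]]}}

```text
clock: 11.27
tool_pos: [0.5648, 0.0228, 0.0471]
eef_rot: [-0.203, 0.979, -0.003, 0.001]
ft_force: [0.3, -0.5, -1.0]
gripper_width: 0.0511
```

```bash
python3 plan.py; python3 -c "
from plan import *
optics.camera('side')
st();snap('side','side4')
st()"
```

```text
t 11.27 pos [0.5648 0.0228 0.0471] tooly 113.45 tilt [ 0.0025 -0.0059] q6 -20.9 F [ 0.31 -0.51 -1.  ] M [-0.022  0.165  0.002] w 0.0511
t 11.32 pos [0.5648 0.0228 0.047 ] tooly 113.53 tilt [ 0.0024 -0.0058] q6 -21.0 F [-1.88 -0.77  4.87] M [-0.141  0.321 -0.03 ] w 0.0513
t 11.37 pos [0.5648 0.0228 0.047 ] tooly 113.53 tilt [ 0.0023 -0.0058] q6 -21.0 F [-1.43  0.15  4.19] M [-0.107  0.347 -0.036] w 0.0513
```

Request:
{"name": "step_arm", "arguments": {"moves": [[[0, 0, 0], [0, 0, 0], 0.9], [[0, 0, 0], [0, 0, 0], 0.9], [[0, 0, 0], [0, 0, 0], 0.9], [[0, 0, -8], [0, 0, 0], 0.9], [[0, 0, -25], [0, 0, 0], 0.9], [[0, 0, -25], [0, 0, 0], 0.9], [[10, 10, -15], [0, 0, 0], 0.9], [[0, 0, 0], [0, 0, 0], 0.9]]}}

```text
clock: 12.03
tool_pos: [0.5509, 0.0293, 0.1211]
eef_rot: [-0.207, 0.978, -0.002, -0.001]
ft_force: [-1.6, -0.5, -0.3]
gripper_width: 0.0768
```

```bash
python3 - <<'E'
from plan import *
st()
from ticks import ticks
n='side'
p,d=snap(n,'side5'); c=proj(n,[.5649,.0231,.06]).astype(int)
a=p[c[1]-30:c[1]+30,c[0]-35:c[0]+35]
cv2.imwrite('pics/side5c.png',np.clip(cv2.resize(a,None,fx=10,fy=10,interpolation=cv2.INTER_CUBIC)*2.,0,255).astype(np.uint8))
w=cloud(n,d); m=(np.hypot(w[...,0]-.564,w[...,1]-.026)<.022)&(w[...,2]>.06)&(w[...,2]<.08); q=w[m]
print(len(q),q.mean(0),np.percentile(q[:,2],[25,50,75,90]))
for dx in(-.002,0,.002):
  for dy in(-.002,0,.002):
    t=ticks(n,p,.564+dx,.025+dy,.07); print(dx,dy,t[0].round(1),t[1].round(2))
E
```

```text
t 12.03 pos [0.5509 0.0293 0.1211] tooly 113.84 tilt [-0.0016 -0.0038] q6 -20.7 F [-1.61 -0.51 -0.31] M [ 0.031  0.043 -0.021] w 0.0768
139 [0.56494399 0.02907786 0.07083485] [0.06963753 0.07116209 0.07240231 0.07307554]
-0.002 -0.002 72.6 0.49
-0.002 0 73.2 0.41
-0.002 0.002 71.7 0.3
0 -0.002 77.0 0.36
0 0 82.0 0.29
0 0.002 88.3 0.19
0.002 -0.002 86.4 0.28
0.002 0 95.2 0.3
0.002 0.002 104.1 0.29
```

View pics/side5c.png

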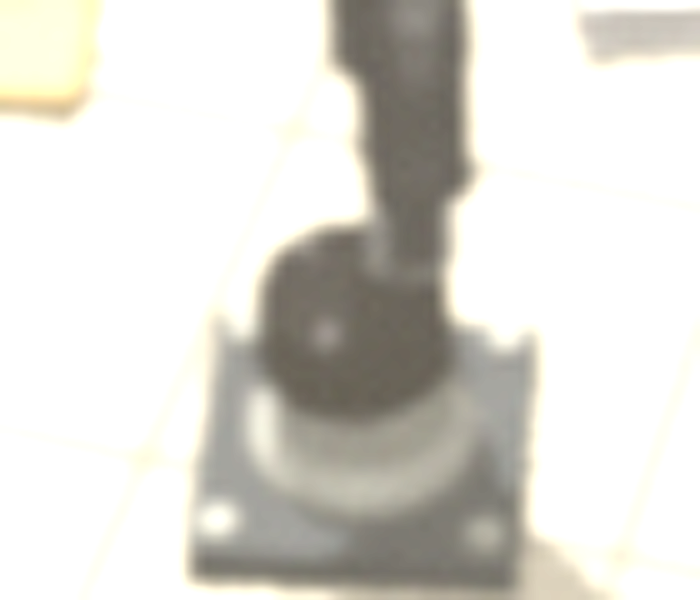

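Request:
{"name": "step_arm", "arguments": {"moves": [[[12, 30, -5], [0, 0, 0], 0.9], [[12, 35, -5], [0, 0, 0], 0.9], [[12, 35, 0], [0, 0, 0], 0.9], [[12, 35, 0], [0, 0, 0], 0.9], [[8, 20, 0], [0, 0, 0], 0.9]]}}

```text
clock: 12.5
tool_pos: [0.4429, 0.1488, 0.1275]
eef_rot: [-0.202, 0.979, -0.003, 0.004]
ft_force: [-0.5, -0.4, -0.4]
gripper_width: 0.0767
```

```bash
python3 - <<'E'
from plan import *
st()
from ticks import ticks
for n in('top','side'):
  p,d=snap(n,n+'6'); c=proj(n,[.5649,.0231,.06]).astype(int)
  a=p[c[1]-25:c[1]+25,c[0]-30:c[0]+30]
  cv2.imwrite(f'pics/{n}6c.png',np.clip(cv2.resize(a,None,fx=10,fy=10,interpolation=cv2.INTER_CUBIC)*(2. if n=='side' else 2.5),0,255).astype(np.uint8))
  w=cloud(n,d); m=(np.hypot(w[...,0]-.564,w[...,1]-.026)<.022)&(w[...,2]>.06)&(w[...,2]<.08); q=w[m]
  A=np.c_[q[:,:2]-q[:,:2].mean(0),np.ones(len(q))]; s=np.linalg.lstsq(A,q[:,2],rcond=None)[0]
  print(n,len(q),q.mean(0),np.percentile(q[:,2],[10,25,50,75,90]),'plane',s)
E
```

```text
t 12.5 pos [0.4429 0.1488 0.1275] tooly 113.32 tilt [ 0.0085 -0.0048] q6 -4.5 F [-0.53 -0.35 -0.42] M [-0.011  0.034  0.053] w 0.0767
top 176 [0.56396677 0.02614172 0.0712716 ] [0.06873323 0.06978238 0.07123596 0.07277397 0.07381976] plane [ 0.0230077  -0.02054102  0.0712716 ]
side 167 [0.56326443 0.02648113 0.07103452] [0.06838608 0.06971558 0.07123195 0.07242964 0.07355219] plane [ 0.01751202 -0.0303388   0.07103452]
```

View pics/side6c.png

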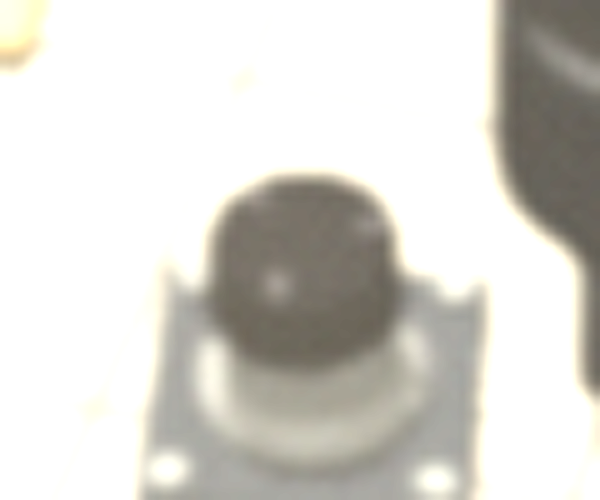

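View pics/top6c.png

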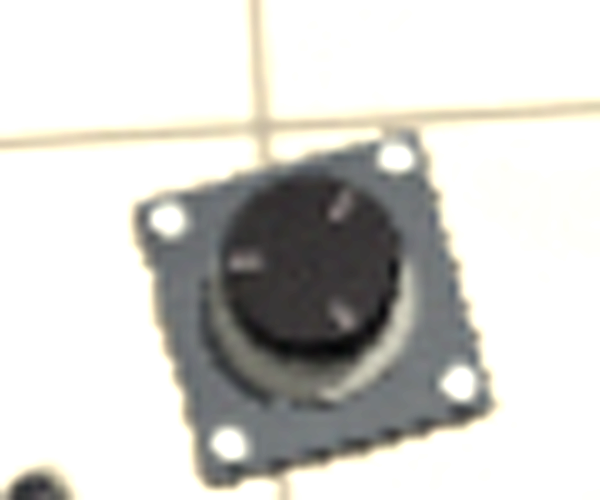

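```bash
python3 plan.py .5643 .0245 .105 113.5 7 .9
```

```text
t 12.6 pos [0.4422 0.1487 0.1273] tooly 113.49 tilt [ 0.0072 -0.0056] q6 -4.6 F [ 0.04 -0.19  0.02] M [-0.015  0.028  0.039] w 0.077
need rows >= 4.28293719742788
[[[-8.9, -23.2, 3.4], [-0.008, 0.004, 0.0], 0.9], [[-8.9, -23.2, 3.2], [0.0, 0.0, 0.0], 0.9], [[-8.9, -23.2, 3.2], [0.0, 0.0, 0.0], 0.9], [[-8.9, -23.2, 3.2], [0.0, 0.0, 0.0], 0.9], [[-8.9, -23.2, 3.2], [0.0, 0.0, 0.0], 0.9], [[-8.9, -23.2, 3.2], [0.0, 0.0, 0.0], 0.9], [[-8.9, -23.2, 3.2], [0.0, 0.0, 0.0], 0.9]]
```

Request:
{"name": "step_arm", "arguments": {"moves": [[[-9, -25, 3], [-0.008, 0.004, 0], 0.9], [[-10, -28, 3], [0, 0, 0], 0.9], [[-10, -28, 3], [0, 0, 0], 0.9], [[-10, -28, 3], [0, 0, 0], 0.9], [[-8, -22, 3], [0, 0, 0], 0.9], [[-5, -11, 3], [0, 0, 0], 0.9], [[0, 0, 0], [0, 0, 0], 0.9], [[0, 0, 0], [0, 0, 0], 0.9]]}}

```text
clock: 13.27
tool_pos: [0.5551, 0.0327, 0.1039]
eef_rot: [-0.206, 0.979, -0.001, 0.0]
ft_force: [-1.1, -0.4, 0.5]
gripper_width: 0.0769
```

```bash
python3 plan.py .5643 .0245 .048 113.5 3 .9
```

```text
t 13.27 pos [0.5551 0.0327 0.1039] tooly 113.79 tilt [ 0.001  -0.0014] q6 -20.4 F [-1.11 -0.41  0.48] M [ 0.017 -0.022  0.027] w 0.0769
need rows >= 1.3952115987138667
[[[-1.7, -3.7, 18.6], [-0.002, 0.0, 0.002], 0.9], [[-1.7, -3.7, 18.6], [0.0, 0.0, 0.002], 0.9], [[-1.7, -3.7, 18.6], [0.0, 0.0, 0.002], 0.9]]
```

Request:
{"name": "step_arm", "arguments": {"moves": [[[-5.2, -11.2, 3], [-0.002, 0, 0.002], 0.9], [[0, 0, 8], [0, 0, 0], 0.9], [[0, 0, 8], [0, 0, 0], 0.9]]}}

```text
clock: 13.52
tool_pos: [0.5646, 0.0254, 0.0848]
eef_rot: [-0.206, 0.979, 0.001, 0.001]
ft_force: [-0.5, 0.9, 0.3]
gripper_width: 0.0769
```

```bash
python3 plan.py .5643 .0245 .048 113.5 3 .9
```

```text
t 13.52 pos [0.5646 0.0254 0.0848] tooly 113.78 tilt [0.0011 0.0014] q6 -21.2 F [-0.55  0.88  0.29] M [-0.057  0.025  0.006] w 0.0769
need rows >= 0.897099027063673
[[[0.2, -0.2, 12.3], [0.001, 0.002, 0.002], 0.9], [[0.2, -0.2, 12.3], [0.0, 0.0, 0.002], 0.9], [[0.2, -0.2, 12.3], [0.0, 0.0, 0.002], 0.9]]
```

Request:
{"name": "step_arm", "arguments": {"moves": [[[0, 0, 12], [0, 0, 0], 0.9], [[0, 0, 12], [0, 0, 0], 0.9], [[0, 0, 9], [0, 0, 0], 0.9], [[0, 0, 1.5], [0, 0, 0], 0.9], [[0, 0, 0], [0, 0, 0], 0.9]]}}

```text
clock: 13.93
tool_pos: [0.56, 0.0285, 0.045]
eef_rot: [-0.208, 0.978, 0.002, -0.002]
ft_force: [0.5, 0.8, 0.2]
gripper_width: 0.077
```

```bash
python3 plan.py .5643 .0245 .047 113.5 3 .9
```

```text
t 13.93 pos [0.56   0.0285 0.045 ] tooly 114.05 tilt [-0.0048  0.0021] q6 -21.2 F [0.48 0.82 0.2 ] M [ 0.052 -0.006  0.049] w 0.077
need rows >= 0.15095565856624968
[[[-0.8, -1.8, -0.7], [0.004, -0.004, 0.003], 0.9], [[-0.8, -1.8, -0.7], [0.0, 0.0, 0.003], 0.9], [[-0.8, -1.8, -0.7], [0.0, 0.0, 0.003], 0.9]]
```

Request:
{"name": "step_arm", "arguments": {"moves": [[[-2.4, -5.4, -2], [0.004, -0.004, 0.006], 0.9], [[0, 0, 0], [0, 0, 0], 0.9], [[0, 0, 0], [0, 0, 0], 0.9]]}}

```text
clock: 14.18
tool_pos: [0.5644, 0.025, 0.0476]
eef_rot: [-0.206, 0.979, -0.0, 0.0]
ft_force: [-0.0, -0.0, 0.4]
gripper_width: 0.0769
```

```bash
python3 plan.py .5643 .0245 .047 113.5 1 .3
```

```text
t 14.18 pos [0.5644 0.025  0.0476] tooly 113.75 tilt [ 0.0008 -0.0001] q6 -21.2 F [-0.02 -0.03  0.38] M [ 0.027 -0.052 -0.051] w 0.0769
need rows >= 0.03610441664310266
[[[0.3, -0.4, 0.6], [0.0, 0.001, 0.004], 0.3]]
```

Close, then unscrew (anticlockwise) with the helix rise.

Request:
{"name": "step_arm", "arguments": {"moves": [[[0, 0, 0], [0, 0, 0], 0.3], [[0, 0, 0], [0, 0, 0], 0.3], [[0, 0, 0], [0, 0, 0], 0.3], [[0, 0, 0], [0, 0, 0], 0.3], [[0, 0, 0], [0, 0, 0], 0.3], [[0, 0, 0], [0, 0, 0], 0.3]], "force": 20}}

```text
clock: 14.68
tool_pos: [0.5659, 0.0248, 0.0494]
eef_rot: [-0.206, 0.979, -0.0, 0.002]
ft_force: [-0.2, 0.5, -0.8]
gripper_width: 0.0511
```

Request:
{"name": "step_arm", "arguments": {"moves": [[[0, 0, 0], [0, 0, -0.08], 0.3], [[0, 0, 0], [0, 0, -0.1], 0.3], [[0, 0, -0.1], [0, 0, -0.1], 0.3], [[0, 0, -0.4], [0, 0, -0.1], 0.3], [[0, 0, -0.4], [0, 0, -0.1], 0.3], [[0, 0, -0.4], [0, 0, -0.1], 0.3], [[0, 0, -0.4], [0, 0, -0.1], 0.3]]}}

```text
clock: 15.27
tool_pos: [0.5655, 0.0248, 0.051]
eef_rot: [-0.533, 0.846, -0.001, 0.001]
ft_force: [-0.1, -0.0, 0.2]
gripper_width: 0.0508
```

```bash
python3 plan.py
```

```text
t 15.27 pos [0.5655 0.0248 0.051 ] tooly 154.47 tilt [0.0033 0.0003] q6 -62.0 F [-0.11 -0.03  0.18] M [ 0.027  0.058 -0.019] w 0.0508
```

Request:
{"name": "step_arm", "arguments": {"moves": [[[0, 0, -0.3], [-0.001, 0.003, -0.11], 0.3], [[0, 0, -0.4], [0, 0, -0.12], 0.3], [[0, 0, -0.4], [0, 0, -0.12], 0.3], [[0, 0, -0.5], [0, 0, -0.12], 0.3], [[0, 0, -0.5], [0, 0, -0.12], 0.3], [[0, 0, -0.5], [0, 0, -0.12], 0.3], [[0, 0, -0.5], [0, 0, -0.12], 0.3], [[0, 0, -0.3], [0, 0, -0.1], 0.3]]}}

```text
clock: 15.93
tool_pos: [0.5629, 0.0251, 0.0545]
eef_rot: [0.867, -0.499, -0.001, 0.002]
ft_force: [-1.1, -0.9, 0.5]
gripper_width: 0.051
```

```bash
python3 plan.py
```

```text
t 15.93 pos [0.5629 0.0251 0.0545] tooly -149.84 tilt [-0.0034 -0.0017] q6 -117.6 F [-1.13 -0.86  0.51] M [-0.09   0.094 -0.028] w 0.051
```

Tool is back at about 210° (θ ≈ 50). Lift gently.

Request:
{"name": "step_arm", "arguments": {"moves": [[[0, 0, -2], [0, 0.002, 0], 0.3], [[0, 0, -3], [0, 0, 0], 0.3], [[0, 0, -4], [0, 0, 0], 0.3], [[0, 0, -5], [0, 0, 0], 0.3]]}}

```text
clock: 16.27
tool_pos: [0.5621, 0.0251, 0.0686]
eef_rot: [0.866, -0.501, -0.001, 0.003]
ft_force: [-0.7, 0.6, 0.2]
gripper_width: 0.0513
```

```bash
python3 plan.py .5637 .025 .095 208 2 .3;python3 plan.py .4967 -.2445 .095 201.5 10 .3
```

```text
t 16.27 pos [0.5621 0.0251 0.0686] tooly -150.09 tilt [-0.0043 -0.0037] q6 -117.2 F [-0.66  0.56  0.21] M [-0.044  0.038  0.016] w 0.0513
need rows >= 0.6439877249211264
[[[0.5, -0.6, -13.2], [0.006, -0.001, 0.017], 0.3], [[0.4, -0.7, -13.2], [0.0, 0.0, 0.017], 0.3]]
t 16.27 pos [0.5621 0.0251 0.0686] tooly -150.09 tilt [-0.0043 -0.0037] q6 -117.2 F [-0.66  0.56  0.21] M [-0.044  0.038  0.016] w 0.0513
need rows >= 6.797178234299194
[[[20.1, 19.1, -2.5], [0.006, -0.001, 0.015], 0.3], [[20.4, 18.8, -2.6], [0.0, 0.0, 0.015], 0.3], [[20.7, 18.5, -2.6], [0.0, 0.0, 0.015], 0.3], [[20.9, 18.2, -2.6], [0.0, 0.0, 0.015], 0.3], [[21.2, 17.9, -2.6], [0.0, 0.0, 0.015], 0.3], [[21.5, 17.6, -2.6], [0.0, 0.0, 0.015], 0.3], [[21.7, 17.3, -2.6], [0.0, 0.0, 0.015], 0.3], [[22.0, 17.0, -2.6], [0.0, 0.0, 0.015], 0.3]]
[[[22.2, 16.6, -2.6], [0.0, 0.0, 0.015], 0.3], [[22.5, 16.3, -2.6], [0.0, 0.0, 0.015], 0.3]]
```

Request:
{"name": "step_arm", "arguments": {"moves": [[[0, 0, -14], [0.006, 0, 0], 0.3], [[3, 3, -14], [0, 0, 0], 0.3], [[16, 14, 0], [0, 0, 0.01], 0.3], [[23, 20, 0], [0, 0, 0.025], 0.3], [[24, 20, 0], [0, 0, 0.025], 0.3], [[24, 20, 0], [0, 0, 0.025], 0.3], [[24, 20, 0], [0, 0, 0.025], 0.3], [[24, 19, 0], [0, 0, 0.025], 0.3]]}}

```text
clock: 16.93
tool_pos: [0.5256, -0.1506, 0.1042]
eef_rot: [0.829, -0.56, 0.005, -0.004]
ft_force: [-0.1, -0.5, -1.2]
gripper_width: 0.0513
```

```bash
python3 plan.py .4967 -.2445 .07 201.5 4 .3
```

```text
t 16.93 pos [ 0.5256 -0.1506  0.1042] tooly -158.06 tilt [0.0134 0.0007] q6 -128.1 F [-0.06 -0.5  -1.23] M [-0.005 -0.045  0.022] w 0.0513
need rows >= 2.537646751317838
[[[19.0, 15.6, 8.4], [-0.013, -0.004, 0.002], 0.3], [[19.1, 15.4, 8.6], [0.0, 0.0, 0.002], 0.3], [[19.1, 15.4, 8.6], [0.0, 0.0, 0.002], 0.3], [[19.2, 15.4, 8.6], [0.0, 0.0, 0.002], 0.3]]
```

Request:
{"name": "step_arm", "arguments": {"moves": [[[21, 17, 8], [-0.01, -0.004, 0.002], 0.3], [[20, 17, 10], [0, 0, 0], 0.3], [[17, 13, 14], [0, 0, 0], 0.3], [[10, 8, 14], [0, 0, 0], 0.3], [[3, 2, 14], [0, 0, 0], 0.3], [[0, 0, 8], [0, 0, 0], 0.3], [[0, 0, 0], [0, 0, 0], 0.3]]}}

```text
clock: 17.52
tool_pos: [0.4999, -0.2512, 0.0399]
eef_rot: [0.822, -0.569, 0.007, -0.001]
ft_force: [-1.0, -0.5, -0.4]
gripper_width: 0.051
```

```bash
python3 plan.py .4967 -.2445 .0075 201.5 4 .3
```

```text
t 17.52 pos [ 0.4999 -0.2512  0.0399] tooly -159.34 tilt [ 0.0128 -0.0064] q6 -137.3 F [-0.96 -0.52 -0.41] M [0.041 0.068 0.009] w 0.051
need rows >= 0.8107566006083029
[[[-1.9, 0.2, 8.1], [-0.01, -0.011, -0.004], 0.3], [[-1.8, 0.1, 8.1], [0.0, 0.0, -0.004], 0.3], [[-1.8, 0.1, 8.1], [0.0, 0.0, -0.004], 0.3], [[-1.8, 0.1, 8.1], [0.0, 0.0, -0.004], 0.3]]
```

Request:
{"name": "step_arm", "arguments": {"moves": [[[-4, 0, 8], [-0.01, -0.011, 0], 0.3], [[-3, 0, 10], [0, 0, 0], 0.3], [[0, 0, 6], [0, 0, 0], 0.3], [[0, 0, 2], [0, 0, 0], 0.3], [[0, 0, 0], [0, 0, 0], 0.3]]}}

```text
clock: 17.93
tool_pos: [0.5, -0.2422, 0.0146]
eef_rot: [0.823, -0.568, -0.0, -0.001]
ft_force: [0.8, 0.4, -0.0]
gripper_width: 0.051
```

```bash
python3 plan.py .4967 -.2445 .0075 201.5 1 .3
```

```text
t 17.93 pos [ 0.5    -0.2422  0.0146] tooly -159.23 tilt [0.0006 0.001 ] q6 -136.7 F [ 0.82  0.4  -0.03] M [ 0.024  0.039 -0.031] w 0.051
need rows >= 0.1982099281397212
[[[1.0, 3.9, 7.1], [-0.001, 0.001, -0.013], 0.3]]
```

Request:
{"name": "step_arm", "arguments": {"moves": [[[0, 3, 3], [0, 0, 0], 0.3], [[0, 0, 2], [0, 0, 0], 0.3], [[0, 0, 1.5], [0, 0, 0], 0.3], [[0, 0, 0], [0, 0, 0], 0.3]]}}

```text
clock: 18.27
tool_pos: [0.4984, -0.2429, 0.0088]
eef_rot: [0.823, -0.567, 0.001, -0.001]
ft_force: [-0.9, -0.2, -0.2]
gripper_width: 0.0514
```

```bash
python3 plan.py .4967 -.2445 .0075 201.5 1 .3
```

```text
t 18.27 pos [ 0.4984 -0.2429  0.0088] tooly -159.15 tilt [0.0025 0.0001] q6 -136.9 F [-0.87 -0.24 -0.18] M [-0.033 -0.009 -0.01 ] w 0.0514
need rows >= 0.09215583731099741
[[[0.9, 2.2, 1.3], [-0.002, -0.001, -0.011], 0.3]]
```

Request:
{"name": "step_arm", "arguments": {"moves": [[[0, 0, 1.2], [0, 0, 0], 0.3], [[0, 0, 0.8], [0, 0, 0], 0.3], [[0, 0, 0], [0, 0, 0], 0.3]]}}

```text
clock: 18.52
tool_pos: [0.4988, -0.2432, 0.0088]
eef_rot: [0.823, -0.568, 0.002, -0.001]
ft_force: [0.2, -0.5, -1.1]
gripper_width: 0.0509
```

```bash
python3 plan.py .4967 -.2445 .0075 201.5 1 .3
```

```text
t 18.52 pos [ 0.4988 -0.2432  0.0088] tooly -159.17 tilt [ 0.0039 -0.0004] q6 -136.9 F [ 0.19 -0.51 -1.06] M [-0.028  0.01   0.018] w 0.0509
need rows >= 0.09501450874784366
[[[0.4, 2.4, 1.3], [-0.004, -0.002, -0.012], 0.3]]
```

Request:
{"name": "step_arm", "arguments": {"moves": [[[0, 0, 0], [0, 0, 0], 0.9], [[0, 0, 0], [0, 0, 0], 0.9], [[0, 0, 0], [0, 0, 0], 0.9], [[0, 0, -8], [0, 0, 0], 0.9], [[0, 0, -25], [0, 0, 0], 0.9], [[0, 0, -30], [0, 0, 0], 0.9], [[0, 0, -30], [0, 0, 0], 0.9], [[0, 0, -25], [0, 0, 0], 1]]}}

```text
clock: 19.18
tool_pos: [0.4934, -0.2411, 0.1262]
eef_rot: [0.823, -0.568, -0.005, 0.0]
ft_force: [-0.3, 0.4, 0.9]
gripper_width: 0.0851
```

```bash
python3 plan.py .6098 .2053 .12 250 13 1
```

```text
t 19.18 pos [ 0.4934 -0.2411  0.1262] tooly -159.2 tilt [-0.0087  0.0056] q6 -136.9 F [-0.29  0.37  0.86] M [-0.076  0.022  0.014] w 0.0851
need rows >= 11.253341817785318
[[[-28.9, -20.6, 0.6], [0.006, 0.009, -0.066], 1.0], [[-27.5, -22.4, 0.5], [0.0, 0.0, -0.066], 1.0], [[-26.0, -24.2, 0.5], [0.0, 0.0, -0.066], 1.0], [[-24.3, -25.9, 0.5], [0.0, 0.0, -0.066], 1.0], [[-22.5, -27.4, 0.5], [0.0, 0.0, -0.066], 1.0], [[-20.7, -28.8, 0.5], [0.0, 0.0, -0.066], 1.0], [[-18.7, -30.1, 0.5], [0.0, 0.0, -0.066], 1.0], [[-16.7, -31.3, 0.5], [0.0, 0.0, -0.066], 1.0]]
[[[-14.6, -32.3, 0.5], [0.0, 0.0, -0.066], 1.0], [[-12.4, -33.2, 0.5], [0.0, 0.0, -0.066], 1.0], [[-10.2, -34.0, 0.5], [0.0, 0.0, -0.066], 1.0], [[-8.0, -34.6, 0.5], [0.0, 0.0, -0.066], 1.0], [[-5.7, -35.0, 0.5], [0.0, 0.0, -0.066], 1.0]]
```

Request:
{"name": "step_arm", "arguments": {"moves": [[[-28.9, -20.6, 0.6], [0.006, 0.009, -0.066], 1], [[-27.5, -22.4, 0.5], [0, 0, -0.066], 1], [[-26, -24.2, 0.5], [0, 0, -0.066], 1], [[-24.3, -25.9, 0.5], [0, 0, -0.066], 1], [[-22.5, -27.4, 0.5], [0, 0, -0.066], 1], [[-20.7, -28.8, 0.5], [0, 0, -0.066], 1], [[-18.7, -30.1, 0.5], [0, 0, -0.066], 1], [[-16.7, -31.3, 0.5], [0, 0, -0.066], 1]]}}

```text
clock: 19.85
tool_pos: [0.5734, 0.0339, 0.1359]
eef_rot: [0.944, -0.33, 0.013, 0.001]
ft_force: [0.7, -0.5, 0.2]
gripper_width: 0.0853
```

```bash
python3 plan.py .6098 .2053 .09 250 7 1
```

```text
t 19.85 pos [0.5734 0.0339 0.1359] tooly -128.48 tilt [ 0.0237 -0.0112] q6 -137.7 F [ 0.69 -0.46  0.22] M [-0.041  0.008  0.066] w 0.0853
need rows >= 4.419142206644411
[[[-11.3, -22.4, 6.4], [-0.005, -0.026, -0.046], 1.0], [[-10.1, -22.9, 6.6], [0.0, 0.0, -0.046], 1.0], [[-9.1, -23.3, 6.6], [0.0, 0.0, -0.046], 1.0], [[-8.0, -23.7, 6.6], [0.0, 0.0, -0.046], 1.0], [[-6.9, -24.1, 6.6], [0.0, 0.0, -0.046], 1.0], [[-5.8, -24.4, 6.6], [0.0, 0.0, -0.046], 1.0], [[-4.6, -24.6, 6.6], [0.0, 0.0, -0.046], 1.0]]
```

Request:
{"name": "step_arm", "arguments": {"moves": [[[-14, -30, 6], [-0.005, -0.026, -0.06], 1], [[-13, -31, 8], [0, 0, -0.06], 1], [[-11, -30, 9], [0, 0, -0.06], 1], [[-8, -24, 9], [0, 0, -0.06], 1], [[-5, -17, 8], [0, 0, -0.06], 1], [[-1, -8, 5], [0, 0, -0.02], 1], [[0, 0, 0], [0, 0, 0], 1]]}}

```text
clock: 20.43
tool_pos: [0.6065, 0.197, 0.0938]
eef_rot: [0.987, -0.161, 0.003, -0.003]
ft_force: [-0.7, -0.1, -0.2]
gripper_width: 0.0853
```

```bash
python3 plan.py .6098 .2053 .045 250 4 1
```

```text
t 20.43 pos [0.6065 0.197  0.0938] tooly -108.58 tilt [0.0072 0.0044] q6 -143.5 F [-0.67 -0.06 -0.24] M [ 0.008 -0.012 -0.038] w 0.0853
need rows >= 1.2105624012220366
[[[0.1, -2.1, 12.2], [-0.006, -0.005, 0.006], 1.0], [[0.1, -2.2, 12.2], [0.0, 0.0, 0.006], 1.0], [[0.1, -2.2, 12.2], [0.0, 0.0, 0.006], 1.0], [[0.1, -2.2, 12.2], [0.0, 0.0, 0.006], 1.0]]
```

Request:
{"name": "step_arm", "arguments": {"moves": [[[0.3, -7, 8], [-0.006, -0.005, 0.02], 1], [[0, 0, 14], [0, 0, 0], 1], [[0, 0, 14], [0, 0, 0], 1], [[0, 0, 8], [0, 0, 0], 1], [[0, 0, 0], [0, 0, 0], 1]]}}

```text
clock: 20.85
tool_pos: [0.61, 0.1994, 0.0518]
eef_rot: [0.984, -0.176, 0.002, 0.001]
ft_force: [0.4, 0.5, -0.8]
gripper_width: 0.0853
```

```bash
python3 plan.py .6098 .2053 .002 250 4 1
```

```text
t 20.85 pos [0.61   0.1994 0.0518] tooly -110.29 tilt [ 0.0027 -0.0021] q6 -141.5 F [ 0.37  0.48 -0.83] M [ 0.035 -0.036  0.026] w 0.0853
need rows >= 1.2241378148487256
[[[-0.6, -1.4, 12.5], [0.001, -0.003, -0.001], 1.0], [[-0.6, -1.4, 12.5], [0.0, 0.0, -0.001], 1.0], [[-0.6, -1.4, 12.5], [0.0, 0.0, -0.001], 1.0], [[-0.6, -1.4, 12.5], [0.0, 0.0, -0.001], 1.0]]
```

Request:
{"name": "step_arm", "arguments": {"moves": [[[-2, -5, 10], [0.001, -0.003, 0], 1], [[0, 0, 14], [0, 0, 0], 1], [[0, 0, 13], [0, 0, 0], 1], [[0, 0, 7], [0, 0, 0], 1], [[0, 0, 0], [0, 0, 0], 1], [[0, 0, 0], [0, 0, 0], 1]]}}

```text
clock: 21.35
tool_pos: [0.6121, 0.2025, 0.0089]
eef_rot: [0.984, -0.18, 0.002, -0.001]
ft_force: [1.0, 0.1, -0.5]
gripper_width: 0.0856
```

```bash
python3 plan.py .6098 .2053 .002 250 1 1
```

```text
t 21.35 pos [0.6121 0.2025 0.0089] tooly -110.71 tilt [0.0038 0.0012] q6 -141.0 F [ 1.    0.12 -0.45] M [ 0.033 -0.062 -0.003] w 0.0856
need rows >= 0.19004880247768427
[[[-3.2, -1.8, 6.9], [-0.002, -0.003, -0.012], 1.0]]
```

Request:
{"name": "step_arm", "arguments": {"moves": [[[-3.2, -1.8, 4.5], [-0.002, -0.003, -0.01], 1], [[0, 0, 2.5], [0, 0, 0], 0.3], [[0, 0, 0], [0, 0, 0], 0.3], [[0, 0, 0], [0, 0, 0], 0.3], [[0, 0, 0], [0, 0, 0], 0.3], [[0, 0, 0], [0, 0, 0], 0.3], [[0, 0, 0], [0, 0, 0], 0.3], [[0, 0, 0], [0, 0, 0], 0.3]]}}

```text
clock: 22.02
tool_pos: [0.6117, 0.2065, 0.0045]
eef_rot: [0.985, -0.174, 0.002, -0.001]
ft_force: [-0.9, -0.4, 0.2]
gripper_width: 0.0512
```

```bash
python3 plan.py
```

```text
t 22.02 pos [0.6117 0.2065 0.0045] tooly -110.09 tilt [0.0047 0.002 ] q6 -141.3 F [-0.91 -0.37  0.16] M [-0.031 -0.024  0.026] w 0.0512
```

Open and rotate to 160° (turn +1.57 clockwise).

Request:
{"name": "step_arm", "arguments": {"moves": [[[0, 0, 1], [0, 0, 0], 0.85], [[0, 0, 0.5], [0, 0, 0], 0.85], [[0, 0, 0.5], [-0.002, -0.004, 0.06], 0.85], [[0, 0, 0], [0, 0, 0.122], 0.85], [[0, 0, 0], [0, 0, 0.122], 0.85], [[0, 0, 0], [0, 0, 0.122], 0.85], [[0, 0, 0], [0, 0, 0.122], 0.85], [[0, 0, 0], [0, 0, 0.122], 0.85]]}}

```text
clock: 22.68
tool_pos: [0.6118, 0.2063, 0.0021]
eef_rot: [0.868, -0.497, -0.0, -0.001]
ft_force: [0.0, 0.5, -0.1]
gripper_width: 0.0729
```

```bash
python3 plan.py .6117 .2065 .0022 160 8 .85
```

```text
t 22.68 pos [0.6118 0.2063 0.0021] tooly -149.58 tilt [0.0001 0.0016] q6 -101.8 F [ 0.04  0.45 -0.09] M [0.009 0.068 0.012] w 0.0729
need rows >= 7.203329330101935
[[[-0.0, -0.0, -0.0], [-0.001, 0.001, 0.11], 0.85], [[-0.0, -0.0, -0.0], [0.0, 0.0, 0.11], 0.85], [[-0.0, -0.0, -0.0], [0.0, 0.0, 0.11], 0.85], [[-0.0, 0.0, -0.0], [0.0, 0.0, 0.11], 0.85], [[-0.0, 0.0, -0.0], [0.0, 0.0, 0.11], 0.85], [[-0.0, 0.0, -0.0], [0.0, 0.0, 0.11], 0.85], [[-0.0, 0.0, -0.0], [0.0, 0.0, 0.11], 0.85], [[-0.0, 0.0, -0.0], [0.0, 0.0, 0.11], 0.85]]
```

Request:
{"name": "step_arm", "arguments": {"moves": [[[0, 0, 0], [0, 0, 0.118], 0.85], [[0, 0, 0], [0, 0, 0.12], 0.85], [[0, 0, 0], [0, 0, 0.12], 0.85], [[0, 0, 0], [0, 0, 0.12], 0.85], [[0, 0, 0], [0, 0, 0.12], 0.85], [[0, 0, 0], [0, 0, 0.12], 0.85], [[0, 0, 0], [0, 0, 0.1], 0.85], [[0, 0, 0], [0, 0, 0.04], 0.85]]}}

```text
clock: 23.35
tool_pos: [0.6116, 0.2061, 0.0014]
eef_rot: [-0.566, 0.825, 0.001, 0.0]
ft_force: [-0.4, 0.2, -0.1]
gripper_width: 0.0728
```

Request:
{"name": "step_arm", "arguments": {"moves": [[[0, 0, 0], [0, 0, 0], 0.3], [[0, 0, 0], [0, 0, 0], 0.3], [[0, 0, 0], [0, 0, 0], 0.3], [[0, 0, 0], [0, 0, 0], 0.3], [[0, 0, 0], [0, 0, 0], 0.3], [[0, 0, 0], [0, 0, 0], 0.3]]}}

```text
clock: 23.85
tool_pos: [0.6117, 0.206, 0.0015]
eef_rot: [-0.567, 0.824, 0.001, 0.0]
ft_force: [0.1, -0.1, 1.5]
gripper_width: 0.0512
```

```bash
python3 plan.py .5637 .025 .085 210 8 .3
```

```text
t 23.85 pos [0.6117 0.206  0.0015] tooly 159.06 tilt [-0.0004  0.0014] q6 -50.5 F [ 0.1  -0.11  1.5 ] M [-0.058  0.041  0.029] w 0.0512
need rows >= 7.277666015433267
[[[23.3, -2.5, -10.5], [0.001, 0.001, -0.111], 0.3], [[23.4, 0.1, -10.4], [0.0, 0.0, -0.111], 0.3], [[23.3, 2.7, -10.4], [0.0, 0.0, -0.111], 0.3], [[22.8, 5.3, -10.4], [0.0, 0.0, -0.111], 0.3], [[22.1, 7.8, -10.4], [0.0, 0.0, -0.111], 0.3], [[21.1, 10.2, -10.4], [0.0, 0.0, -0.111], 0.3], [[19.8, 12.4, -10.4], [0.0, 0.0, -0.111], 0.3], [[18.3, 14.6, -10.4], [0.0, 0.0, -0.111], 0.3]]
```

Request:
{"name": "step_arm", "arguments": {"moves": [[[0, 0, -10], [0, 0, 0], 0.3], [[0, 0, -24], [0, 0, -0.05], 0.3], [[0, 0, -27], [0, 0, -0.1], 0.3], [[10, 0, -20], [0, 0, -0.11], 0.3], [[20, 4, -6], [0, 0, -0.11], 0.3], [[26, 6, 0], [0, 0, -0.11], 0.3], [[26, 8, 0], [0, 0, -0.11], 0.3], [[25, 11, 0], [0, 0, -0.11], 0.3]]}}

```text
clock: 24.52
tool_pos: [0.5909, 0.0992, 0.0965]
eef_rot: [0.827, -0.562, 0.0, -0.003]
ft_force: [0.0, 0.1, -0.3]
gripper_width: 0.051
```

```bash
python3 plan.py .5637 .025 .083 209 5 .3
```

```text
t 24.52 pos [0.5909 0.0992 0.0965] tooly -158.36 tilt [0.0036 0.0038] q6 -102.2 F [ 0.03  0.14 -0.29] M [0.01  0.024 0.046] w 0.051
need rows >= 1.956455793844934
[[[11.8, 10.5, 2.6], [-0.005, 0.002, -0.026], 0.3], [[11.5, 10.8, 2.7], [0.0, 0.0, -0.026], 0.3], [[11.2, 11.1, 2.7], [0.0, 0.0, -0.026], 0.3], [[11.0, 11.4, 2.7], [0.0, 0.0, -0.026], 0.3], [[10.7, 11.7, 2.7], [0.0, 0.0, -0.026], 0.3]]
```

Request:
{"name": "step_arm", "arguments": {"moves": [[[18, 15, 2], [-0.005, 0.002, -0.04], 0.3], [[14, 14, 3], [0, 0, -0.04], 0.3], [[9, 10, 3], [0, 0, -0.03], 0.3], [[4, 5, 3], [0, 0, 0], 0.3], [[0, 0, 0], [0, 0, 0], 0.3], [[0, 0, 0], [0, 0, 0], 0.3]]}}

```text
clock: 25.02
tool_pos: [0.5681, 0.0323, 0.0904]
eef_rot: [0.858, -0.514, 0.002, -0.001]
ft_force: [0.0, 0.5, 0.0]
gripper_width: 0.051
```

```bash
python3 plan.py .5637 .025 .067 209 1 .3
```

```text
t 25.02 pos [0.5681 0.0323 0.0904] tooly -151.91 tilt [ 0.0045 -0.0013] q6 -114.8 F [0.   0.49 0.03] M [-0.039 -0.069 -0.026] w 0.051
need rows >= 0.6073076214742626
[[[4.3, 7.4, 23.4], [-0.003, -0.003, -0.016], 0.3]]
```

Request:
{"name": "step_arm", "arguments": {"moves": [[[4.3, 7.4, 7], [-0.003, -0.003, -0.016], 0.3], [[0, 0, 8], [0, 0, 0], 0.3], [[0, 0, 5], [0, 0, 0], 0.3], [[0, 0, 0], [0, 0, 0], 0.3], [[0, 0, 0], [0, 0, 0], 0.3]]}}

```text
clock: 25.43
tool_pos: [0.5666, 0.0292, 0.0704]
eef_rot: [0.862, -0.507, 0.001, -0.002]
ft_force: [1.6, 0.9, -0.5]
gripper_width: 0.0511
```

```bash
python3 plan.py .5635 .025 .066 209 1 .3
```

```text
t 25.43 pos [0.5666 0.0292 0.0704] tooly -150.87 tilt [0.0043 0.0022] q6 -116.3 F [ 1.61  0.87 -0.52] M [-0.017 -0.015  0.015] w 0.0511
need rows >= 0.16612795347992668
[[[2.1, 4.8, 4.4], [-0.005, 0.0, 0.002], 0.3]]
```

Request:
{"name": "step_arm", "arguments": {"moves": [[[2.1, 4.8, 2], [-0.004, 0, 0], 0.3], [[0, 0, 0], [0, 0, 0], 0.3], [[0, 0, 0], [0, 0, 0], 0.3]]}}

```text
clock: 25.68
tool_pos: [0.5639, 0.0262, 0.0682]
eef_rot: [0.863, -0.506, 0.0, -0.0]
ft_force: [0.0, 0.5, -0.8]
gripper_width: 0.0512
```

```bash
python3 plan.py .5635 .025 .066 209 1 .3
```

```text
t 25.68 pos [0.5639 0.0262 0.0682] tooly -150.78 tilt [0.0008 0.0004] q6 -116.6 F [ 0.05  0.52 -0.84] M [-0.023  0.034  0.032] w 0.0512
need rows >= 0.061006642001230973
[[[0.8, 0.9, 2.2], [-0.001, 0.0, 0.004], 0.3]]
```

Request:
{"name": "step_arm", "arguments": {"moves": [[[1.0, 1.0, 1.5], [0, 0, 0], 0.3], [[0, 0, 0], [0, 0, 0], 0.3], [[0, 0, 2], [0, 0, 0], 0.3], [[0, 0, 2], [0, 0, 0], 0.3], [[0, 0, 2], [0, 0, 0], 0.3], [[0, 0, 0], [0, 0, 0], 0.3]]}}

```text
clock: 26.18
tool_pos: [0.564, 0.0243, 0.0607]
eef_rot: [0.862, -0.506, 0.001, -0.0]
ft_force: [-0.5, 0.5, -0.6]
gripper_width: 0.0513
```

```bash
python3 plan.py .5635 .025 .066 209 1 .3
```

```text
t 26.18 pos [0.564  0.0243 0.0607] tooly -150.81 tilt [ 0.0022 -0.0003] q6 -116.7 F [-0.46  0.47 -0.58] M [-0.198  0.055 -0.012] w 0.0513
need rows >= 0.13114049939451713
[[[-0.9, 0.1, -5.3], [-0.002, -0.001, 0.003], 0.3]]
```

Request:
{"name": "step_arm", "arguments": {"moves": [[[-0.6, 0, 1], [-0.002, 0, 0], 0.3], [[0, 0, 1.5], [0, 0, 0], 0.3], [[0, 0, 1.5], [0, 0, 0], 0.3], [[0, 0, 0], [0, 0, 0], 0.3]]}}

```text
clock: 26.52
tool_pos: [0.5633, 0.0244, 0.0561]
eef_rot: [0.862, -0.506, 0.0, 0.001]
ft_force: [-0.6, -1.1, -0.1]
gripper_width: 0.0512
```

```bash
python3 plan.py .5635 .025 .066 209 1 .3
```

```text
t 26.52 pos [0.5633 0.0244 0.0561] tooly -150.83 tilt [-0.0004 -0.002 ] q6 -116.6 F [-0.64 -1.11 -0.06] M [-0.07   0.016 -0.023] w 0.0512
need rows >= 0.24303668109795787
[[[-0.4, -0.4, -9.9], [0.001, -0.002, 0.003], 0.3]]
```

Request:
{"name": "step_arm", "arguments": {"moves": [[[0, 0, 1.5], [0, 0, 0], 0.3], [[0, 0, 1.5], [0, 0, 0], 0.3], [[0, 0, 1.2], [0, 0, 0], 0.3], [[0, 0, 1], [0, 0, 0], 0.3], [[0, 0, 0], [0, 0, 0], 0.3]]}}

```text
clock: 26.93
tool_pos: [0.5638, 0.0243, 0.0513]
eef_rot: [0.862, -0.506, 0.001, 0.001]
ft_force: [-1.7, -1.2, 1.6]
gripper_width: 0.0509
```

```bash
python3 plan.py
```

```text
t 26.93 pos [0.5638 0.0243 0.0513] tooly -150.83 tilt [ 0.0006 -0.0025] q6 -116.6 F [-1.74 -1.22  1.58] M [-0.246  0.185 -0.034] w 0.0509
```

Request:
{"name": "step_arm", "arguments": {"moves": [[[0, 0, 0.1], [0, 0, 0.06], 0.3], [[0, 0, 0.4], [0, 0, 0.11], 0.3], [[0, 0, 0.4], [0, 0, 0.11], 0.3], [[0, 0, 0.45], [0, 0, 0.11], 0.3], [[0, 0, 0.45], [0, 0, 0.11], 0.3], [[0, 0, 0.45], [0, 0, 0.11], 0.3], [[0, 0, 0.45], [0, 0, 0.11], 0.3], [[0, 0, 0.4], [0, 0, 0.1], 0.3]]}}

```text
clock: 27.6
tool_pos: [0.5646, 0.0231, 0.0482]
eef_rot: [-0.573, 0.819, -0.003, -0.0]
ft_force: [-0.5, -1.9, 0.7]
gripper_width: 0.0514
```

```bash
python3 plan.py .5643 .0245 .047 113.5 1 .3
```

```text
t 27.6 pos [0.5646 0.0231 0.0482] tooly 159.97 tilt [ 0.0026 -0.0051] q6 -67.5 F [-0.52 -1.92  0.72] M [-0.249  0.113  0.04 ] w 0.0514
need rows >= 6.638089451421938
[[[-1.2, 0.8, 1.2], [-0.006, -0.002, 0.811], 0.3]]
```

Request:
{"name": "step_arm", "arguments": {"moves": [[[-0.8, 0.4, 0.3], [-0.005, -0.001, 0.06], 0.3], [[0, 0, 0.45], [0, 0, 0.1], 0.3], [[0, 0, 0.45], [0, 0, 0.1], 0.3], [[0, 0, 0.45], [0, 0, 0.1], 0.3], [[0, 0, 0.45], [0, 0, 0.1], 0.3], [[0, 0, 0.4], [0, 0, 0.06], 0.3], [[0, 0, 0], [0, 0, 0], 0.3]]}}

```text
clock: 28.18
tool_pos: [0.5643, 0.0224, 0.046]
eef_rot: [-0.329, 0.944, -0.002, -0.002]
ft_force: [-0.9, 0.8, 0.9]
gripper_width: 0.0513
```

```bash
python3 plan.py .5643 .0245 .047 113.5 1 .3
```

```text
t 28.18 pos [0.5643 0.0224 0.046 ] tooly 128.44 tilt [-0.0018 -0.0055] q6 -36.0 F [-0.94  0.76  0.87] M [-0.023  0.158  0.016] w 0.0513
need rows >= 2.1341352051723965
[[[-1.3, 1.6, -1.0], [-0.004, -0.004, 0.261], 0.3]]
```

Request:
{"name": "step_arm", "arguments": {"moves": [[[-0.5, 0, 0.3], [-0.003, -0.003, 0.06], 0.3], [[0, 0, 0.45], [0, 0, 0.08], 0.3], [[0, 0, 0.45], [0, 0, 0.08], 0.3], [[0, 0, 0.45], [0, 0, 0.08], 0.3], [[0, 0, 0], [0, 0, 0], 0.3]]}}

```text
clock: 28.6
tool_pos: [0.5641, 0.0221, 0.0449]
eef_rot: [-0.182, 0.983, -0.001, -0.001]
ft_force: [0.1, 0.6, 0.7]
gripper_width: 0.0513
```

```bash
python3 plan.py .5643 .0245 .047 113.5 1 .3
```

```text
t 28.6 pos [0.5641 0.0221 0.0449] tooly 110.96 tilt [-0.0018 -0.0025] q6 -18.6 F [0.14 0.55 0.69] M [ 0.086  0.19  -0.021] w 0.0513
need rows >= 0.3623638285301273
[[[-1.0, 2.1, -2.1], [-0.002, -0.003, -0.044], 0.3]]
```

Request:
{"name": "step_arm", "arguments": {"moves": [[[0, 0.5, 0.3], [0, 0, 0.07], 0.3], [[0, 0, 0.45], [0, 0, 0.08], 0.3], [[0, 0, 0.45], [0, 0, 0.08], 0.3], [[0, 0, 0.45], [0, 0, 0.08], 0.3], [[0, 0, 0], [0, 0, 0], 0.3]]}}

```text
clock: 29.02
tool_pos: [0.5639, 0.0222, 0.0437]
eef_rot: [-0.029, 1.0, -0.002, -0.001]
ft_force: [-0.9, -0.2, 1.6]
gripper_width: 0.0515
```

```bash
python3 plan.py
```

```text
t 29.02 pos [0.5639 0.0222 0.0437] tooly 93.38 tilt [-0.0016 -0.0035] q6 -1.0 F [-0.88 -0.19  1.6 ] M [ 0.113  0.18  -0.018] w 0.0515
```

Request:
{"name": "step_arm", "arguments": {"moves": [[[0, 0, 0.3], [0, 0, 0.07], 0.3], [[0, 0, 0.3], [0, 0, 0.08], 0.3], [[0, 0, 0.2], [0, 0, 0.08], 0.3], [[0, 0, 0.2], [0, 0, 0.06], 0.3], [[0, 0, 0], [0, 0, 0], 0.3]]}}

```text
clock: 29.43
tool_pos: [0.5638, 0.0234, 0.0435]
eef_rot: [0.11, 0.994, -0.001, -0.001]
ft_force: [-0.3, -0.7, -0.0]
gripper_width: 0.051
```

```bash
python3 plan.py
```

```text
t 29.43 pos [0.5638 0.0234 0.0435] tooly 77.37 tilt [-0.0012 -0.001 ] q6 15.0 F [-0.33 -0.7  -0.03] M [-0.027  0.076 -0.022] w 0.051
```

Request:
{"name": "step_arm", "arguments": {"moves": [[[0, 0, 0.1], [0, 0, 0.05], 0.3], [[0, 0, 0], [0, 0, 0.05], 0.3], [[0, 0, 0], [0, 0, 0], 0.3]]}}

```text
clock: 29.68
tool_pos: [0.564, 0.0239, 0.0434]
eef_rot: [0.154, 0.988, 0.0, -0.0]
ft_force: [-0.6, -0.5, 1.2]
gripper_width: 0.0513
```

```bash
python3 plan.py; python3 -c "
from plan import *
optics.camera('side'); st()"
```

```text
t 29.68 pos [0.564  0.0239 0.0434] tooly 72.27 tilt [-0.0008  0.0002] q6 20.2 F [-0.56 -0.48  1.15] M [-0.098  0.045 -0.036] w 0.0513
t 29.73 pos [0.564  0.024  0.0435] tooly 72.33 tilt [-0.0007  0.0002] q6 20.1 F [-0.3   0.7   1.35] M [-0.002  0.088 -0.014] w 0.0509
```

Request:
{"name": "step_arm", "arguments": {"moves": [[[0, 0, 0.1], [0, 0, 0.05], 0.3], [[0, 0, 0], [0, 0, 0.05], 0.3], [[0, 0, 0], [0, 0, 0], 0.3]]}}

```text
clock: 29.98
tool_pos: [0.5639, 0.0235, 0.0434]
eef_rot: [0.199, 0.98, -0.001, -0.0]
ft_force: [-0.2, 0.1, 0.9]
gripper_width: 0.0511
```

```bash
python3 plan.py; python3 -c "
from plan import *
optics.camera('side'); st()"
```

```text
t 29.98 pos [0.5639 0.0235 0.0434] tooly 67.06 tilt [-0.001 -0.001] q6 25.4 F [-0.22  0.06  0.9 ] M [ 0.047  0.025 -0.067] w 0.0511
t 30.03 pos [0.5639 0.0235 0.0434] tooly 67.12 tilt [-0.001  -0.0009] q6 25.3 F [-1.66 -0.23  1.29] M [-0.029  0.061 -0.032] w 0.0509
```

Request:
{"name": "step_arm", "arguments": {"moves": [[[0, 0, 0.1], [0, 0, 0.04], 0.3], [[0, 0, 0], [0, 0, 0.04], 0.3], [[0, 0, 0], [0, 0, 0], 0.3]]}}

```text
clock: 30.28
tool_pos: [0.5637, 0.0231, 0.0434]
eef_rot: [0.234, 0.972, -0.001, -0.0]
ft_force: [0.0, -0.6, 1.4]
gripper_width: 0.051
```

```bash
python3 plan.py; python3 -c "
from plan import *
optics.camera('side'); st()"
```

```text
t 30.28 pos [0.5637 0.0231 0.0434] tooly 62.98 tilt [-0.0013 -0.0017] q6 29.4 F [ 0.05 -0.63  1.4 ] M [ 0.058  0.039 -0.163] w 0.051
t 30.33 pos [0.5637 0.0231 0.0434] tooly 63.01 tilt [-0.0013 -0.0016] q6 29.4 F [ 0.48 -0.52  1.2 ] M [-0.016  0.058 -0.142] w 0.0513
```

Request:
{"name": "step_arm", "arguments": {"moves": [[[0, 0, 0], [0, 0, 0], 0.9], [[0, 0, 0], [0, 0, 0], 0.9], [[0, 0, 0], [0, 0, 0], 0.9], [[0, 0, -6], [0, 0, 0], 0.9], [[0, 0, -20], [0, 0, 0], 0.9], [[0, 0, -30], [0, 0, 0], 0.9], [[0, 0, -25], [0, 0, 0], 0.9], [[0, 0, -10], [0, 0, 0], 0.9]]}}

```text
clock: 31.0
tool_pos: [0.5607, 0.0239, 0.1345]
eef_rot: [0.229, 0.973, -0.001, -0.005]
ft_force: [1.1, -0.1, 0.5]
gripper_width: 0.0766
```

```bash
python3 plan.py .40 .18 .15 63 7 .9
```

```text
t 31.0 pos [0.5607 0.0239 0.1345] tooly 63.57 tilt [-0.0106 -0.0005] q6 28.9 F [ 1.11 -0.07  0.53] M [-0.024 -0.081 -0.051] w 0.0766
need rows >= 5.476090727086998
[[[30.5, 9.7, -2.0], [-0.005, -0.009, 0.001], 0.9], [[30.5, 9.7, -2.2], [0.0, 0.0, 0.001], 0.9], [[30.5, 9.7, -2.2], [0.0, 0.0, 0.001], 0.9], [[30.5, 9.6, -2.2], [0.0, 0.0, 0.001], 0.9], [[30.5, 9.6, -2.2], [0.0, 0.0, 0.001], 0.9], [[30.5, 9.5, -2.2], [0.0, 0.0, 0.001], 0.9], [[30.6, 9.5, -2.2], [0.0, 0.0, 0.001], 0.9]]
```

Request:
{"name": "step_arm", "arguments": {"moves": [[[20, 7, -2], [-0.005, -0.009, 0], 0.9], [[30, 10, -2], [0, 0, 0], 0.9], [[30, 10, -2], [0, 0, 0], 0.9], [[30, 10, -2], [0, 0, 0], 0.9], [[30, 10, -2], [0, 0, 0], 0.9], [[25, 8, 0], [0, 0, 0], 0.9], [[10, 3, 0], [0, 0, 0], 0.9], [[0, 0, 0], [0, 0, 0], 0.9]]}}

```text
clock: 31.67
tool_pos: [0.432, 0.1584, 0.1527]
eef_rot: [0.228, 0.974, 0.004, 0.009]
ft_force: [0.1, 0.3, -0.6]
gripper_width: 0.0768
```

```bash
python3 - <<'E'
from plan import *
st()
for n in('top','side'):
  p,d=snap(n,n+'9'); cv2.imwrite(f'pics/{n}9b.png',cv2.resize(p,None,fx=1.5,fy=1.5))
  c=proj(n,[.5649,.0231,.06]).astype(int)
  a=p[c[1]-25:c[1]+25,c[0]-30:c[0]+30]
  cv2.imwrite(f'pics/{n}9c.png',np.clip(cv2.resize(a,None,fx=10,fy=10,interpolation=cv2.INTER_CUBIC)*(2. if n=='side' else 2.5),0,255).astype(np.uint8))
  w=cloud(n,d); m=(np.hypot(w[...,0]-.564,w[...,1]-.026)<.022)&(w[...,2]>.055)&(w[...,2]<.08); q=w[m]
  A=np.c_[q[:,:2]-q[:,:2].mean(0),np.ones(len(q))]; s=np.linalg.lstsq(A,q[:,2],rcond=None)[0]
  print(n,len(q),q.mean(0),np.median(q[:,2]),'plane',s)
  m=(np.hypot(w[...,0]-.498,w[...,1]+.243)<.05)&(w[...,2]>.022)&(w[...,2]<.05); q=w[m]
  print('tray cap',len(q),q.mean(0),np.median(q[:,2]))
E
```

```text
t 31.67 pos [0.432  0.1584 0.1527] tooly 63.62 tilt [0.0188 0.0034] q6 46.6 F [ 0.1   0.26 -0.56] M [-0.037  0.012  0.021] w 0.0768
top 176 [0.56406495 0.02597168 0.0682552 ] 0.06813622965479724 plane [-0.0123935  -0.01983822  0.0682552 ]
tray cap 247 [ 0.49764373 -0.24314081  0.02966493] 0.02988292768629902
side 165 [0.56418427 0.02674573 0.067879  ] 0.06799888815866952 plane [-0.00178658 -0.02866014  0.067879  ]
tray cap 0 [nan nan nan] nan<stdin>:12: RuntimeWarning: Mean of empty slice.
  ret = um.true_divide(
  return _methods._mean(a, axis=axis, dtype=dtype,
  ret = ret.dtype.type(ret / rcount)
```

View pics/top9b.png

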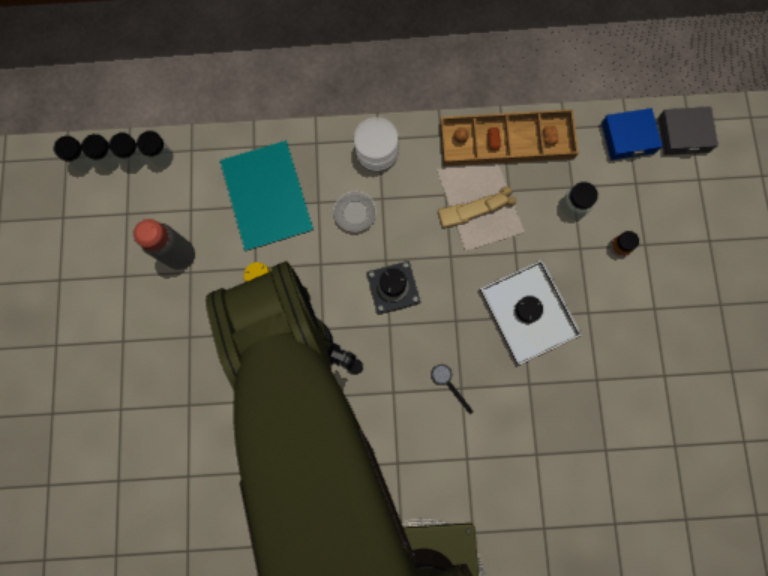

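View pics/side9b.png

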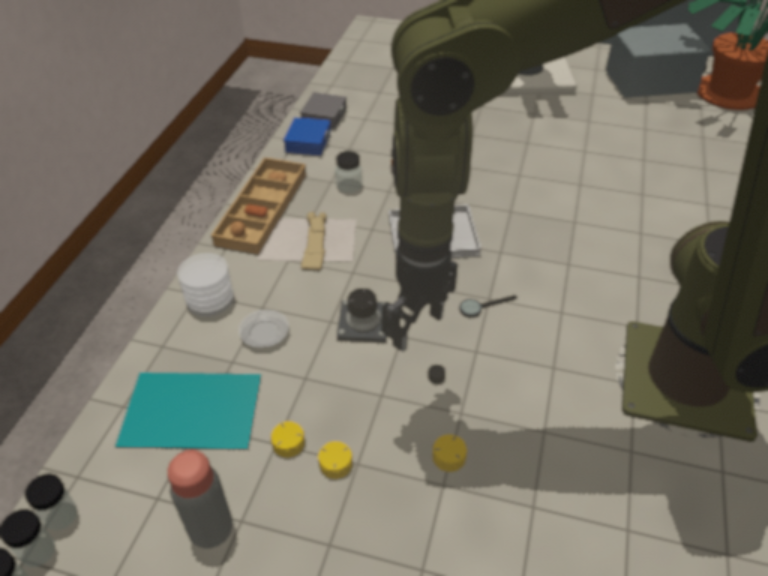

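View pics/top9c.png

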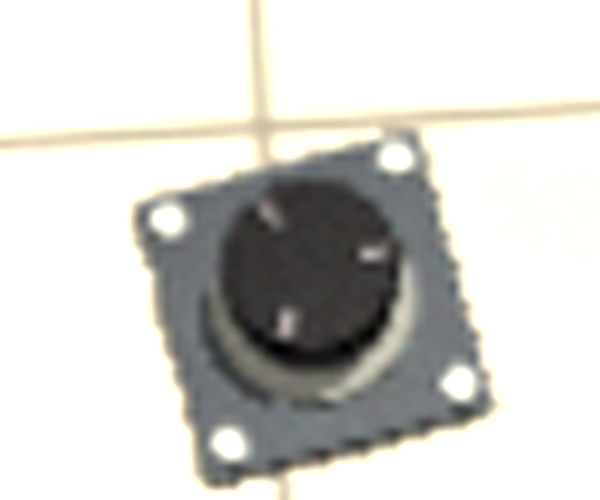

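Request:
{"name": "step_arm", "arguments": {"moves": [[[0, 0, 0], [0, 0, 0], 0.9], [[0, 0, 0], [0, 0, 0], 0.9]]}}

```text
clock: 31.93
tool_pos: [0.4362, 0.1562, 0.153]
eef_rot: [0.23, 0.973, 0.004, 0.011]
ft_force: [0.1, -0.5, -0.6]
gripper_width: 0.0769
```

```bash
python3 -c "
from station import order
print(order.hand_in())"
```

```text
the job is handed in; nothing more can be done
None
```

I tested both large black caps on the gauge and handed the job in at about 32 s of the 72 s allowed.

- **Spoiled cap** (started at x 0.446, y 0.223): it stopped going down 2.8 mm above the shoulder under about 5 N. With the gripper released, the depth images put its top at 71 mm instead of 68 mm. I unscrewed it and set it open side down in the middle of the reject tray. The final top image puts its top at 29.7 mm, where 30 mm is expected.
- **Sound cap** (started at x 0.612, y 0.206): it turned about 146° until it was lightly snug at about 0.15 N m. Its rim is on the shoulder, with its top at 68.1 mm in the top camera and 68.0 mm in the side camera. It stays screwed on the gauge.

**Less certain points:**
- I did not turn the spoiled cap on until its rotation bound. I judged it by its height, since it kept turning freely for about 20° without going any lower.
- The first time I lowered that cap onto the gauge it was about 2 mm off-centre and touched the plug's top edge with about 6 N. I corrected this before screwing it on.
- In the last side image the arm hid the tray cap, so only the top camera confirms it.
- In the last pictures the other things on the bench looked as they were at the start. I checked that by eye and did not measure it.

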